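# Copy a rafter angle to a roof stay with a sliding bevel

## Robot

A 6-joint arm with a two-finger parallel gripper is mounted at the origin on the work surface. World frame = base frame: x ahead of the robot, y to its left, z up, the work surface at z = 0. Lengths are in m, angles in rad, forces in N, time in s.
With the tool pointing down it reaches from about 0.375 to 0.975 m from the base axis. Payload 3.8 kg.
Tool frame: the origin (TCP) lies at the very end of the fingers, on their centre line; the grasp point (between the pads) lies 19 mm behind it; z points along the fingers, x is the direction in which the jaws open and shut, and the axes are right-handed (so a half turn about z gives the same grasp; the last joint's range is limited). The gripper opens to 85 mm and grips with 20 to 120 N. Pads are 22 mm wide; open, the fingers measure 114 mm over their backs; the gripper's body (76 mm by 85 mm) begins 54 mm behind the grasp point. The pads swing forward as they close: fully open they stand 13 mm farther back than shut.
Start: joints at [-1.264, 0.264, 1.604, -0, 1.274, -0.037], TCP at [0.228, -0.635, 0.231] pointing down, gripper open.
Joint ranges: [-2.63, 2.63], [-0.94, 2.18], [0.31, 2.57], [-1.31, 4.45], [0, 2.66], [-2.55, 2.55]. Speed limits (rad/s): [2.57, 2.57, 3.14, 3.14, 3.14, 3.14].

## Interface

Orientations are given as a rotation vector (axis times angle).
In Python, from workcell import bot gives the robot as it stands.
- The arm moves only by the tool carry_out, never from a script. Its argument "deltas" is a list of rows, each an object with "delta_pos": the shift along the tool's x, y, z in m, a list of three; "dr": the turn, a rotation vector about the tool's x, y, z in rad, a list of three. A call has 1 to 10 rows; each row shifts and turns the commanded pose from where the row before left it, along the tool's axes as they then stand; what a row does not reach is not made up. A row lasts 1/8 s, in which the tool goes at most 62.5 mm and 10.7 degrees, less where a joint would pass 70% of its speed; a pose out of reach is approached as far as the arm can. A call is refused whole if a number of a shift passes 0.0625 or a number of a turn 0.188, either way. A call with a gripper value outside its range is refused whole. "grip" is the opening, from 0 (shut) to 1 (fully open), set as the call begins (left out, the last holds). The fingers move at their own pace and stop on an object; "force" is the grip in N (left out, the last holds). Time passes only in rows, so rows that do not move let the fingers close. It gives the time, the measured TCP pose, the force and the opening at its end, in the units of the state.
- bot.read_state(): the state, without advancing time (a new reading comes with each control period).
- bot.read_camera(name): name is "side" or "top"; returns a dict with "frame" (400x640x3 uint8, red, green, blue), "K" (3x3 intrinsics, pixels), "xyz" and "attitude" of the camera in the world. Camera axes: x right, y down, z forward; pixel columns grow to the right and rows downward; lengths in m; the calibration is good to about 2 mm. A picture is of the moment at which its call begins. There is no depth.
- bot.finish_job(): hands the job in, once; it reports no verdict.
The state is a dict: "time": time; "q": joint angles; "joint_vel": joint speeds; "joint_torque": joint torques, N m; "tool_pos": TCP position; "tcp_rot": TCP orientation; "wrist_force": force on the tool from outside, world axes, zero at the start; "torque": the same for the moment, N m; "width": opening from 0.0 (shut) to 1.0 (fully open).
Only numpy, scipy, OpenCV 4.12 (cv2) and the standard library are available. Lean on these libraries where they do the work, as an engineer would, in place of code of your own. Each camera call takes 0.05 s, during which the arm holds its last target.

## Task

On the mahogany board, slowly slide the bevel carriage by its orange handle along the rail until the metal blade is pressed gently but fully flat against the rafter offcut (with its packing strip), then push the red lock button fully down while the blade still lies on the rafter. Then slide the carriage back to the green roof stay and let the locked blade push the stay until it lies pressed flat along the blade, so that the stay has the rafter's angle; then let go and leave it there. Never touch the stay with the gripper, press blade on rafter or stay only lightly (well under 25 N), and leave the other things on the bench alone.

Things in the scene. Friction and masses are not known exactly. Their poses are not given: they have to be found in the camera images.
- board: Fixed mahogany board, 285 x 520 mm, 12 mm thick, lying on the bench with a steel guide rail along its y axis; origin on the underside under the rail side of the board, x pointing away from the rail over the blade side. The rafter offcut stands at its +y end, the roof stay at its -y end.
- handle_mid (a point): Centre of the grip of the upright orange handle on the carriage, 24 mm (x) by 20 mm (y), from 50 mm below to 20 mm above this point; y axis along the rail, +y to the rafter. Grip it or push it from either side (fingers closing off centre shove the carriage). Rail friction 1 N; it stays where left. Red button 66 mm off in +x.
- carriage (a joint): Position of the carriage along the board's y axis in m, 0 at mid-rail, growing towards the rafter; range -0.195 to 0.175. Meeting the rafter or the stay at over about 50 mm/s can knock harder than allowed.
- lock_top (a point): Centre of the top of the red lock button, 26 mm in diameter, on the carriage above the blade's pivot. Push it straight down 6 mm to its stop; it takes about 7 N at first and 13 N at the end, and stays down by itself. Down, it clamps the blade's hinge (holds about 0.3 N m). Its top is 5 mm above handle_mid while up.
- lock (a joint): Travel of the lock button in m: 0 up (unlocked), 0.006 fully down.
- blade_mid (a point): Middle of the aluminium blade, a bar 16 mm wide, 12 mm high; x axis along it, tip 60 mm ahead, pivot 60 mm back under the red button (66 mm in +x from the handle). Unlocked its hinge is stiff (0.03 N m) and stays as left. It starts leaning further to the rafter (+y) than the rafter's face, so the tip meets it first and sliding on swings the blade flat.
- rafter_face (a point): Fixed rafter offcut, 170 mm long, 50 mm wide, 45 mm high, screwed to the board. Point in the middle of its upright face towards the carriage, 40 mm above the board; x axis along the face (85 mm either way), y into the wood. On that face sits a parallel packing strip, 0 to 10 mm thick (differs each time, not measured); the blade is pressed on the strip.
- stay_mid (a point): Middle of the green roof stay, an arm 14 mm wide, 12 mm high; x axis along it, free end 50 mm ahead, pivot 50 mm back, fixed on the board in line with the path of the blade's pivot. Its hinge is stiff (0.045 N m) and stays as left. It starts leaning to the carriage (+y), so its free end meets the blade first and is swung until it lies flat along the blade.
- pin_jar: Bystander: steel hinge pin jar, 36 mm across, 52 mm high, on the board beyond the blade's sweep; origin under its centre.
- dowels: Bystander: bundle of three wooden dowels, 120 mm long, in a spring clip, on the board; origin under its centre.
- amber_bottle: Bystander: empty amber glass bottle, 56 mm across, 135 mm high, on the bench beside the board; origin under its centre.
- grease_tub: Bystander: blue plastic grease tub with flip-top lid, 76 mm across, 63 mm high, on the bench beside the board; origin under its centre.
- tile: Bystander: white ceramic tile, 100 x 100 x 8 mm, flat on the bench at the near side of the board; origin under its centre.
- driver: Bystander: screwdriver, 190 mm long, lying at the near edge of the board.

How it is judged:
By the outcome, as a careful person would: the job done as asked, in the order asked, and still so for the second after the job is handed in, with the robot touching nothing.
It also fails if it takes over 64 s, if anything falls off the work surface, if the arm or the gripper's body presses on something with over 40 N, if the wrist force passes 120 N, or if a joint passes its speed limit or range.

## Working session

There is one attempt and no reset: what is moved stays moved. The work goes in short steps, Python scripts to look and compute and a tool call to move; the robot and the scene stay as the last step left them, time stands still between calls to the robot, and variables do not carry over. Pictures are saved under pics/ and viewed, and the job is handed in when it is done.

Besides the shell and the picture viewer there is one more tool, called by a JSON object that holds its "op" and its "data", one argument or row to a line. carry_out: Moves the arm, as the interface text tells. Its arguments: {"type":"object","properties":{"deltas":{"type":"array"},"grip":{"type":"number"},"force":{"type":"number"}},"required":["deltas"]}

```bash
mkdir -p pics; ls; python3 - <<'E'
from workcell import bot
import cv2,numpy as np
for n in("top","side"):
    c=bot.read_camera(n)
    cv2.imwrite(f"pics/{n}0.png",c["frame"][:,:,::-1])
    print(n,np.array(c["K"]).tolist(),c["xyz"],c["attitude"])
s=bot.read_state();print(s)
E
```

```text
pics
top [[397.79497596190305, 0.0, 312.7545366155208], [0.0, 397.79497596190305, 201.68083236365985], [0.0, 0.0, 1.0]] [ 0.36471997 -0.00927576  1.48641549] [-2.14959403  2.18712923 -0.12583675]
side [[379.4955412309983, 0.0, 320.7684691884518], [0.0, 379.4955412309983, 201.75927890170544], [0.0, 0.0, 1.0]] [0.44223355 0.8046448  0.83812813] [-0.08144618  2.85066186 -1.2577148 ]
{'time': 0.1, 'q': array([-1.26385440e+00,  2.64715294e-01,  1.60527008e+00, -1.60807146e-05,
        1.27370059e+00, -3.68900772e-02]), 'joint_vel': array([-5.55693339e-04, -1.69163808e-03, -3.92131559e-03,  8.72269755e-04,
       -5.87768560e-04,  2.78029710e-05]), 'joint_torque': array([-2.88935580e-04, -5.16707468e+01, -3.68589878e+01,  2.84924596e-05,
        6.30832030e-03, -2.07248678e-05]), 'tool_pos': array([ 0.22733553, -0.63484659,  0.23004364]), 'tcp_rot': array([-2.56769473,  1.80794249,  0.00263047]), 'wrist_force': array([ 0.25821753, -0.18914347,  0.84396124]), 'torque': array([-0.02711339,  0.01005192,  0.01387487]), 'width': 1.0006927287358534}
```

View pics/top0.png

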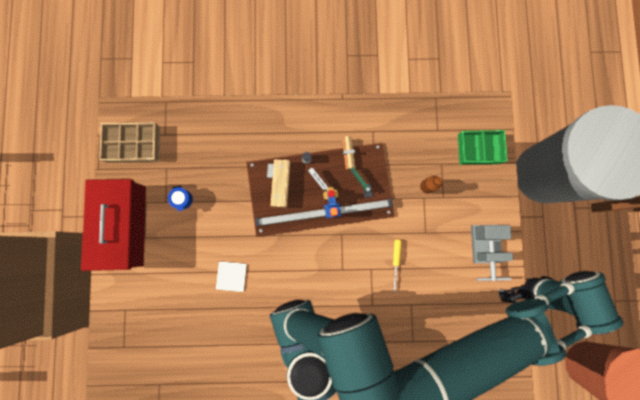

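View pics/side0.png

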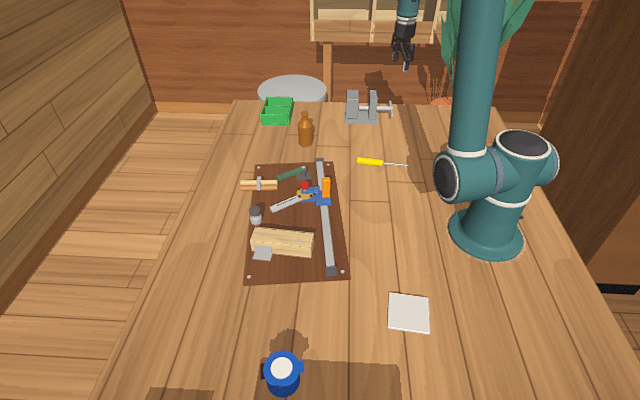

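The top view has the rail along (258,220)-(390,204), the carriage near (333,205), the rafter at (281,183) and the green stay at (360,180). I'll zoom in to measure them.

```bash
cat > h.py <<'E'
from workcell import bot
import cv2,numpy as np
from scipy.spatial.transform import Rotation as R
def cam(n):
    c=bot.read_camera(n); c["R"]=R.from_rotvec(c["attitude"]).as_matrix(); return c
def ray(c,uv):
    d=np.linalg.inv(c["K"])@np.array([uv[0],uv[1],1.]); return c["R"]@d
def onz(c,uv,z):
    d=ray(c,uv); o=np.array(c["xyz"]); return o+d*(z-o[2])/d[2]
def proj(c,p):
    q=c["R"].T@(np.asarray(p)-c["xyz"]); q=np.array(c["K"])@q; return q[:2]/q[2]
def tri(c1,u1,c2,u2):
    o1,o2=np.array(c1["xyz"]),np.array(c2["xyz"]);d1,d2=ray(c1,u1),ray(c2,u2)
    A=np.stack([d1,-d2],1);t=np.linalg.lstsq(A,o2-o1,rcond=None)[0]
    a,b=o1+d1*t[0],o2+d2*t[1]; return (a+b)/2,np.linalg.norm(a-b)
def crop(c,x0,y0,w,h,s,fn):
    f=c["frame"][y0:y0+h,x0:x0+w,::-1]
    cv2.imwrite("pics/"+fn,cv2.resize(f,None,fx=s,fy=s,interpolation=cv2.INTER_CUBIC))
E
python3 - <<'E'
from h import *
c=cam("top");crop(c,240,125,160,120,5,"top1.png")
s=cam("side");crop(s,235,145,130,150,4,"side1.png")
E
```

```text
(no output)
```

View pics/top1.png

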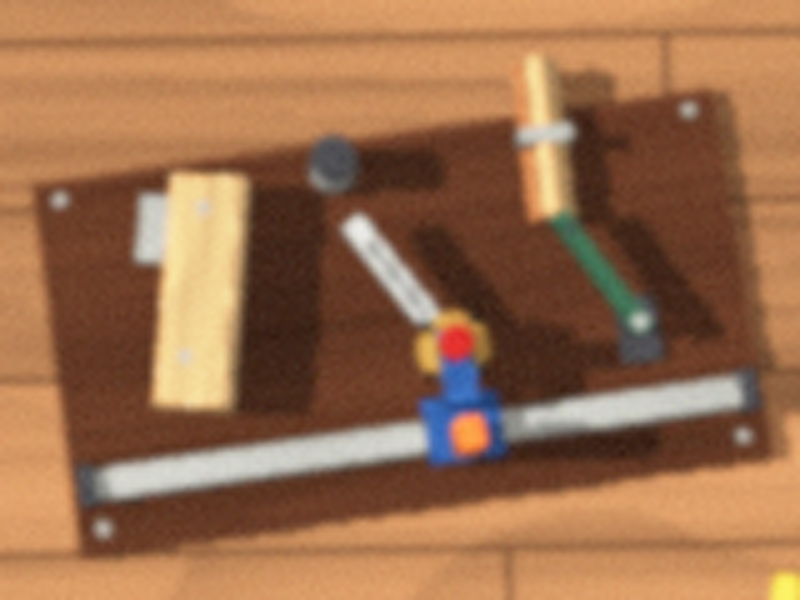

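View pics/side1.png

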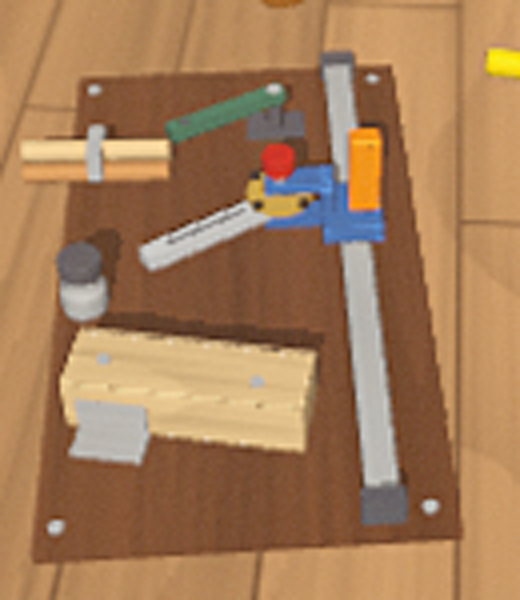

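```bash
python3 - <<'E'
from h import *
c=cam("top");s=cam("side")
T=lambda x,y:(x/5+240-.4,y/5+125-.4)
S=lambda x,y:(x/4+235-.4,y/4+145-.4)
# board corners
P=[onz(c,T(*p),.012) for p in [(36,186),(712,92),(768,455),(82,555)]]
print("corners top",np.round(P,4))
sc=[(60,200),(688,110),(743,436),(103,528)]; ss=[(55,527),(94,90),(372,78),(430,506)]
for a,b in zip(sc,ss): print("screw",onz(c,T(*a),.012).round(4),onz(s,S(*b),.012).round(4))
def mask(cm,lo,hi,roi):
    h=cv2.cvtColor(cm["frame"],cv2.COLOR_RGB2HSV);m=cv2.inRange(h,lo,hi)
    z=np.zeros_like(m);x0,y0,x1,y1=roi;z[y0:y1,x0:x1]=m[y0:y1,x0:x1];return z
rt=(240,125,400,245);rs=(235,145,365,295)
for nm,lo,hi in(("red",(0,200,120),(4,255,255)),("orange",(8,200,200),(16,255,255)),("green",(65,60,30),(90,255,255))):
    for cm,roi in((c,rt),(s,rs)):
        m=mask(cm,lo,hi,roi);ys,xs=np.nonzero(m)
        print(nm,len(xs),xs.mean() if len(xs) else 0,ys.mean() if len(xs) else 0,(xs.min(),xs.max(),ys.min(),ys.max()) if len(xs) else 0)
E
```

```text
corners top [[ 0.6815  0.225   0.012 ]
 [ 0.7457 -0.2873  0.012 ]
 [ 0.4691 -0.3189  0.012 ]
 [ 0.4038  0.191   0.012 ]]
screw [0.6705 0.207  0.012 ] [0.671  0.2054 0.012 ]
screw [ 0.732  -0.2686  0.012 ] [ 0.7311 -0.2707  0.012 ]
screw [ 0.4836 -0.3009  0.012 ] [ 0.4828 -0.3025  0.012 ]
screw [0.4235 0.1754 0.012 ] [0.4225 0.174  0.012 ]
red 14 331.35714285714283 192.71428571428572 (np.int64(330), np.int64(333), np.int64(191), np.int64(194))
red 47 304.0851063829787 184.70212765957447 (np.int64(301), np.int64(307), np.int64(181), np.int64(188))
orange 0 0 0 0
orange 11 327.6363636363636 184.0909090909091 (np.int64(325), np.int64(329), np.int64(177), np.int64(193))
green 69 359.5652173913044 178.7246376811594 (np.int64(351), np.int64(367), np.int64(169), np.int64(188))
green 108 290.64814814814815 173.03703703703704 (np.int64(277), np.int64(305), np.int64(168), np.int64(179))
```

```bash
python3 - <<'E'
from h import *
s=cam("side");crop(s,285,165,60,45,13,"side2.png")
c=cam("top");crop(c,315,175,60,45,13,"top2.png")
E
```

```text
(no output)
```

View pics/side2.png

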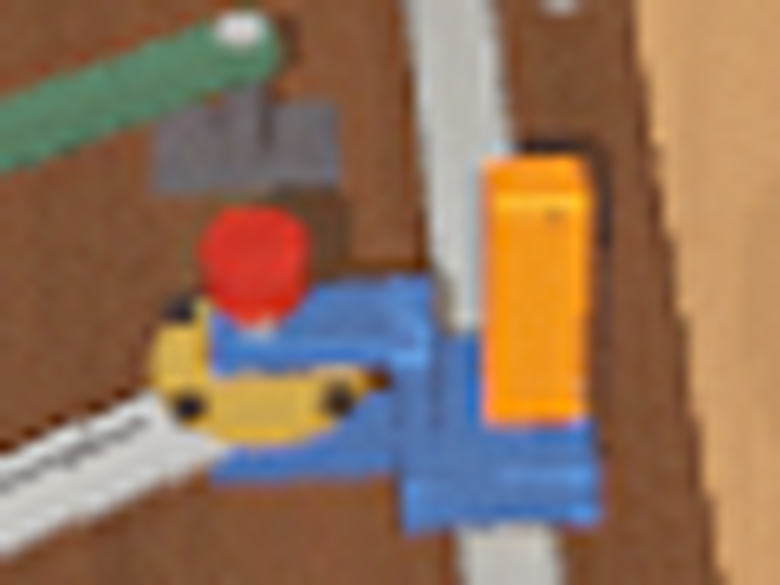

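View pics/top2.png

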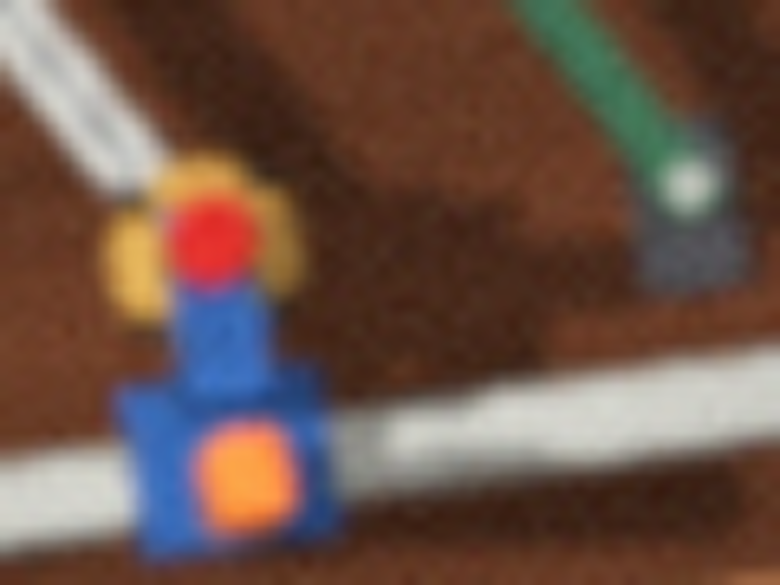

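```bash
cat >> h.py <<'E'
ey=np.array([-.1268,.9919,0]);ex=np.array([.9919,.1268,0])
bo=None
def brd(p): # board-ish coords (origin world)
    p=np.asarray(p);return np.array([p@ex,p@ey,p[2]])
E
python3 - <<'E'
from h import *
c=cam("top");s=cam("side")
T=lambda x,y:(x/13+315-.46,y/13+175-.46)
S=lambda x,y:(x/13+285-.46,y/13+165-.46)
T5=lambda x,y:(x/5+240-.4,y/5+125-.4)
S4=lambda x,y:(x/4+235-.4,y/4+145-.4)
for n,a,b in(("handle",T(248,477),S(538,177)),("red",T(215,243),S(255,245)),("staypiv",T(688,185),S(240,28)),
  ("bladetip",T5(355,222),S4(148,255)),("stayend",T5(560,218),S4(170,130)),
  ("dowels near end",T5(560,220),S4(170,145)),("jar top",T5(333,155),S4(80,258)),
  ("raft top c1",T5(248,180),S4(80,332)),("raft top c2",T5(237,408),S4(318,350)),("raft top c3",T5(152,405),S4(308,412)),("raft top c4",T5(170,174),S4(65,378))):
    p,e=tri(c,a,s,b);print(n,p.round(4),round(e,4),"board",brd(p).round(4))
P1=onz(c,T5(248,180),.057);P2=onz(c,T5(237,408),.057);print("face edge z57",brd(P1),brd(P2))
for z in(.012,.03,.045):
  for q in[(250,185),(258,330),(520,55),(578,210),(530,218)]: print(z,q,brd(onz(c,T5(*q),z)).round(3))
E
```

```text
handle [ 0.48   -0.0914  0.1166] 0.0008 board [ 0.4645 -0.1515  0.1166]
red [ 0.5457 -0.0851  0.0981] 0.0001 board [ 0.5304 -0.1536  0.0981]
staypiv [ 0.5638 -0.2194  0.0598] 0.0017 board [ 0.5314 -0.2891  0.0598]
bladetip [ 0.6403 -0.0147  0.0549] 0.0028 board [ 0.6333 -0.0958  0.0549]
stayend [ 0.643  -0.1646  0.0547] 0.0015 board [ 0.617  -0.2448  0.0547]
dowels near end [ 0.6448 -0.1664  0.0372] 0.0013 board [ 0.6185 -0.2468  0.0372]
jar top [6.882e-01 5.000e-04 6.360e-02] 0.0032 board [ 0.6827 -0.0868  0.0636]
raft top c1 [0.6758 0.0634 0.0504] 0.0011 board [ 0.6783 -0.0228  0.0504]
raft top c2 [0.5058 0.0731 0.0525] 0.0023 board [0.5109 0.0084 0.0525]
raft top c3 [0.5084 0.1342 0.0566] 0.0027 board [0.5213 0.0687 0.0566]
raft top c4 [0.6761 0.1192 0.0637] 0.0031 board [0.6858 0.0325 0.0637]
face edge z57 [ 0.67632137 -0.0228954   0.057     ] [0.51160173 0.008049   0.057     ]
0.012 (250, 185) [ 0.682 -0.023  0.012]
0.012 (258, 330) [ 0.572 -0.014  0.012]
0.012 (520, 55) [ 0.752 -0.24   0.012]
0.012 (578, 210) [ 0.628 -0.265  0.012]
0.012 (530, 218) [ 0.627 -0.228  0.012]
0.03 (250, 185) [ 0.678 -0.023  0.03 ]
0.03 (258, 330) [ 0.57  -0.014  0.03 ]
0.03 (520, 55) [ 0.748 -0.237  0.03 ]
0.03 (578, 210) [ 0.625 -0.262  0.03 ]
0.03 (530, 218) [ 0.624 -0.226  0.03 ]
0.045 (250, 185) [ 0.675 -0.024  0.045]
0.045 (258, 330) [ 0.567 -0.014  0.045]
0.045 (520, 55) [ 0.744 -0.236  0.045]
0.045 (578, 210) [ 0.622 -0.26   0.045]
0.045 (530, 218) [ 0.621 -0.224  0.045]
```

```bash
cat >> h.py <<'E'
def goal(p):
    s=bot.read_state();M=R.from_rotvec(s["tcp_rot"]).as_matrix()
    G=np.stack([-ey,-ex,[0,0,-1]],1)
    print("t",round(s["time"],2),"pos",s["tool_pos"].round(4),"brd",brd(s["tool_pos"]).round(4),"F",(np.array([ex,ey,[0,0,1]])@s["wrist_force"]).round(2),"w",round(s["width"],3))
    print("dr",R.from_matrix(M.T@G).as_rotvec().round(4),"shift in goal axes",(G.T@(np.asarray(p)-s["tool_pos"])).round(4))
E
python3 - <<'E'
from h import *
goal([.48,-.0914,.2])
E
```

```text
t 0.5 pos [ 0.2275 -0.6355  0.2312] brd [ 0.1451 -0.6592  0.2312] F [-0.07 -0.19 -0.72] w 1.001
dr [0.000e+00 1.000e-04 2.166e-01] shift in goal axes [-0.5077 -0.3195  0.0312]
```

{"op": "carry_out", "data": {
  "deltas": [
    {"delta_pos": [0, 0, 0], "dr": [0, 0, 0.108]},
    {"delta_pos": [0, 0, 0], "dr": [0, 0, 0.1086]},
    {"delta_pos": [-0.05, -0.032, 0], "dr": [0, 0, 0]},
    {"delta_pos": [-0.05, -0.032, 0], "dr": [0, 0, 0]},
    {"delta_pos": [-0.05, -0.032, 0], "dr": [0, 0, 0]},
    {"delta_pos": [-0.05, -0.032, 0], "dr": [0, 0, 0]},
    {"delta_pos": [-0.05, -0.032, 0], "dr": [0, 0, 0]},
    {"delta_pos": [-0.05, -0.032, 0], "dr": [0, 0, 0]},
    {"delta_pos": [-0.05, -0.032, 0], "dr": [0, 0, 0]},
    {"delta_pos": [-0.05, -0.032, 0], "dr": [0, 0, 0]}
  ],
  "grip": 1,
  "force": 20
}}

```text
time: 1.75
tool_pos: [0.4314, -0.2046, 0.2318]
tcp_rot: [-2.358, 2.076, -0.002]
wrist_force: [1.0, -0.9, -0.6]
width: 1.006
```

```bash
python3 - <<'E'
from h import *
goal([.48,-.0914,.2])
E
```

```text
t 1.75 pos [ 0.4314 -0.2046  0.2318] brd [ 0.4019 -0.2576  0.2318] F [ 0.9  -1.05 -0.57] w 1.006
dr [-0.0012 -0.0008 -0.0003] shift in goal axes [-0.1061 -0.0626  0.0318]
```

{"op": "carry_out", "data": {
  "deltas": [
    {"delta_pos": [-0.05, -0.032, 0], "dr": [0, 0, 0]},
    {"delta_pos": [-0.05, -0.03, 0], "dr": [0, 0, 0]},
    {"delta_pos": [0, 0, 0.03], "dr": [0, 0, 0]},
    {"delta_pos": [0, 0, 0], "dr": [0, 0, 0]},
    {"delta_pos": [0, 0, 0], "dr": [0, 0, 0]}
  ]
}}

```text
time: 2.38
tool_pos: [0.4796, -0.0997, 0.2019]
tcp_rot: [-2.357, 2.077, -0.001]
wrist_force: [0.8, -0.5, 1.2]
width: 0.999
```

```bash
python3 - <<'E'
from h import *
goal([.48,-.0914,.2])
c=cam("top");crop(c,240,125,160,120,5,"top3.png")
s=cam("side");crop(s,235,145,130,150,4,"side3.png")
E
```

```text
t 2.38 pos [ 0.4796 -0.0997  0.2019] brd [ 0.463  -0.1597  0.2019] F [ 0.69 -0.54  1.21] w 0.999
dr [-0.0002 -0.0003 -0.0007] shift in goal axes [-0.0082 -0.0015  0.0019]
```

View pics/side3.png

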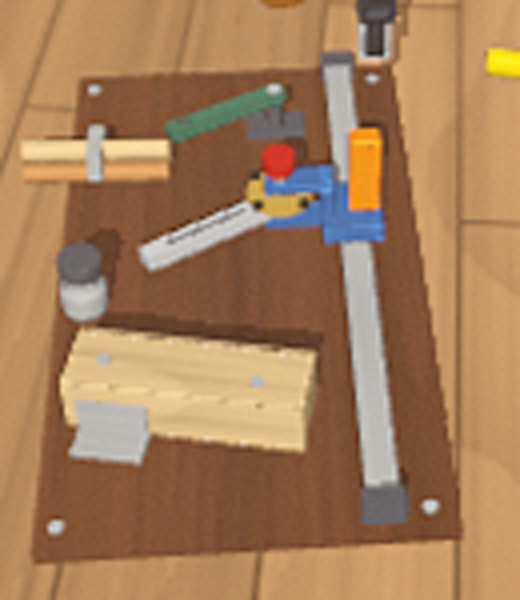

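{"op": "carry_out", "data": {
  "deltas": [
    {"delta_pos": [-0.008, -0.0015, 0.02], "dr": [0, 0, 0]},
    {"delta_pos": [0, 0, 0.03], "dr": [0, 0, 0]},
    {"delta_pos": [0, 0, 0.03], "dr": [0, 0, 0]},
    {"delta_pos": [0, 0, 0.03], "dr": [0, 0, 0]},
    {"delta_pos": [0, 0, 0.013], "dr": [0, 0, 0]},
    {"delta_pos": [0, 0, 0], "dr": [0, 0, 0]},
    {"delta_pos": [0, 0, 0], "dr": [0, 0, 0]}
  ]
}}

```text
time: 3.35
tool_pos: [0.4813, -0.0916, 0.0798]
tcp_rot: [-2.357, 2.076, -0.004]
wrist_force: [0.4, -1.1, 1.0]
width: 1.001
```

```bash
python3 - <<'E'
from h import *
goal([.48,-.0914,.077])
c=cam("top");crop(c,240,125,160,120,5,"top4.png")
s=cam("side");crop(s,235,145,130,150,4,"side4.png")
E
```

```text
t 3.35 pos [ 0.4813 -0.0916  0.0798] brd [ 0.4657 -0.1519  0.0798] F [ 0.31 -1.11  0.95] w 1.001
dr [-0.0024 -0.0009 -0.0004] shift in goal axes [-0.0004  0.0012  0.0028]
```

View pics/side4.png

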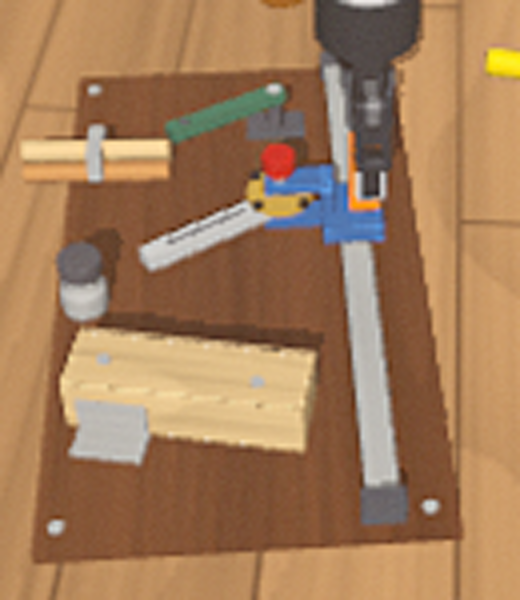

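View pics/top4.png

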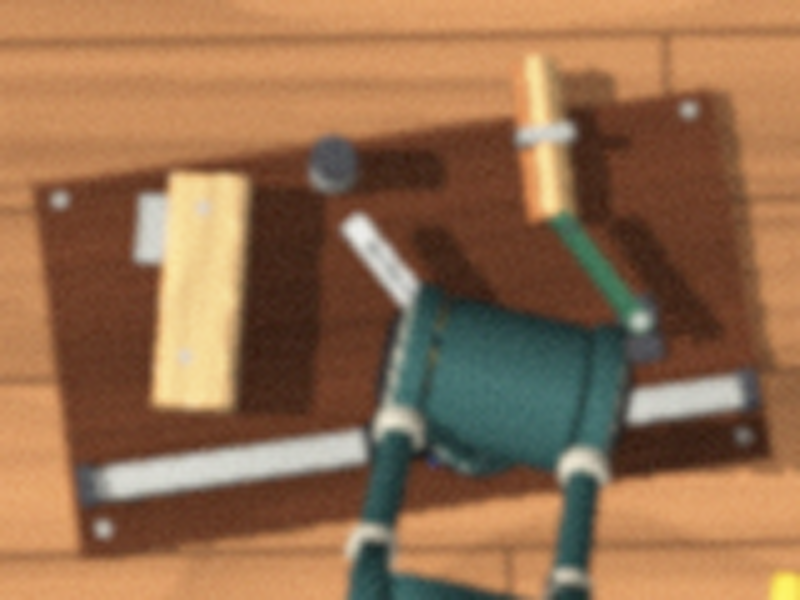

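The open fingers straddle the orange handle in both views, with the button clear. Next I close.

{"op": "carry_out", "data": {
  "deltas": [
    {"delta_pos": [0, 0, 0], "dr": [0, 0, 0]},
    {"delta_pos": [0, 0, 0], "dr": [0, 0, 0]},
    {"delta_pos": [0, 0, 0], "dr": [0, 0, 0]},
    {"delta_pos": [0, 0, 0], "dr": [0, 0, 0]},
    {"delta_pos": [0, 0, 0], "dr": [0, 0, 0]},
    {"delta_pos": [0, 0, 0], "dr": [0, 0, 0]}
  ],
  "grip": 0.35,
  "force": 20
}}

```text
time: 4.2
tool_pos: [0.4799, -0.091, 0.0782]
tcp_rot: [2.358, -2.076, -0.0]
wrist_force: [-0.5, 0.6, 1.0]
width: 0.35
```

{"op": "carry_out", "data": {
  "deltas": [
    {"delta_pos": [0, 0, 0], "dr": [0, 0, 0]},
    {"delta_pos": [0, 0, 0], "dr": [0, 0, 0]},
    {"delta_pos": [0, 0, 0], "dr": [0, 0, 0]},
    {"delta_pos": [0, 0, 0], "dr": [0, 0, 0]}
  ],
  "grip": 0,
  "force": 20
}}

```text
time: 4.7
tool_pos: [0.4801, -0.0912, 0.0784]
tcp_rot: [2.358, -2.076, 0.0]
wrist_force: [0.3, -0.9, 1.5]
width: 0.233
```

```bash
python3 - <<'E'
from h import *
for i in range(3): goal([.48,-.0914,.077]);cam("top")
E
```

```text
t 4.7 pos [ 0.4801 -0.0912  0.0784] brd [ 0.4646 -0.1513  0.0784] F [ 0.16 -0.92  1.52] w 0.233
dr [-0.0001 -0.0002  0.0001] shift in goal axes [0.0002 0.0001 0.0014]
t 4.75 pos [ 0.48   -0.0912  0.0784] brd [ 0.4646 -0.1513  0.0784] F [-0.38 -1.83  1.41] w 0.23
dr [-0.0001 -0.0002  0.0001] shift in goal axes [0.0002 0.0001 0.0014]
t 4.8 pos [ 0.4801 -0.0912  0.0784] brd [ 0.4646 -0.1513  0.0784] F [-0.24 -0.81  1.81] w 0.23
dr [-0.0001 -0.0002  0.0001] shift in goal axes [0.0002 0.0001 0.0014]
```

{"op": "carry_out", "data": {
  "deltas": [
    {"delta_pos": [-0.003, 0, 0], "dr": [0, 0, 0]},
    {"delta_pos": [-0.005, 0, 0], "dr": [0, 0, 0]},
    {"delta_pos": [-0.005, 0, 0], "dr": [0, 0, 0]},
    {"delta_pos": [-0.005, 0, 0], "dr": [0, 0, 0]},
    {"delta_pos": [-0.005, 0, 0], "dr": [0, 0, 0]},
    {"delta_pos": [-0.005, 0, 0], "dr": [0, 0, 0]},
    {"delta_pos": [-0.005, 0, 0], "dr": [0, 0, 0]},
    {"delta_pos": [-0.005, 0, 0], "dr": [0, 0, 0]},
    {"delta_pos": [-0.005, 0, 0], "dr": [0, 0, 0]},
    {"delta_pos": [-0.005, 0, 0], "dr": [0, 0, 0]}
  ]
}}

```text
time: 6.1
tool_pos: [0.4739, -0.0431, 0.0784]
tcp_rot: [-2.358, 2.076, -0.0]
wrist_force: [-1.4, -0.8, 3.4]
width: 0.23
```

```bash
python3 - <<'E'
from h import *
goal([.48,-.0914,.077])
c=cam("top");crop(c,240,125,160,120,5,"top5.png")
s=cam("side");crop(s,235,145,130,150,4,"side5.png")
E
```

```text
t 6.1 pos [ 0.4739 -0.0431  0.0784] brd [ 0.4646 -0.1029  0.0784] F [-1.48 -0.58  3.43] w 0.23
dr [-0.0001 -0.      0.0001] shift in goal axes [0.0486 0.0001 0.0014]
```

View pics/side5.png

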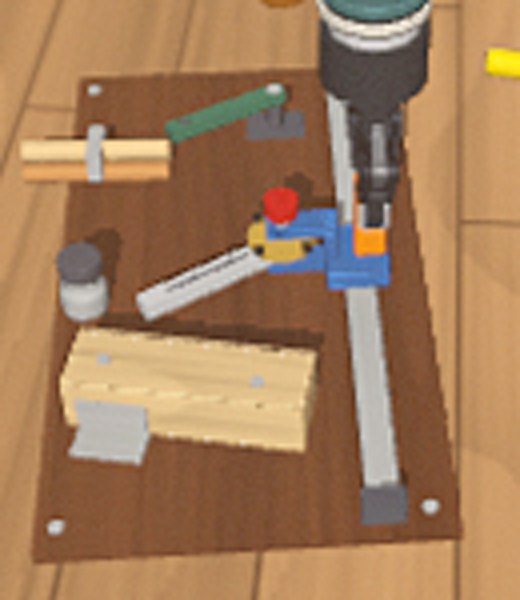

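View pics/top5.png

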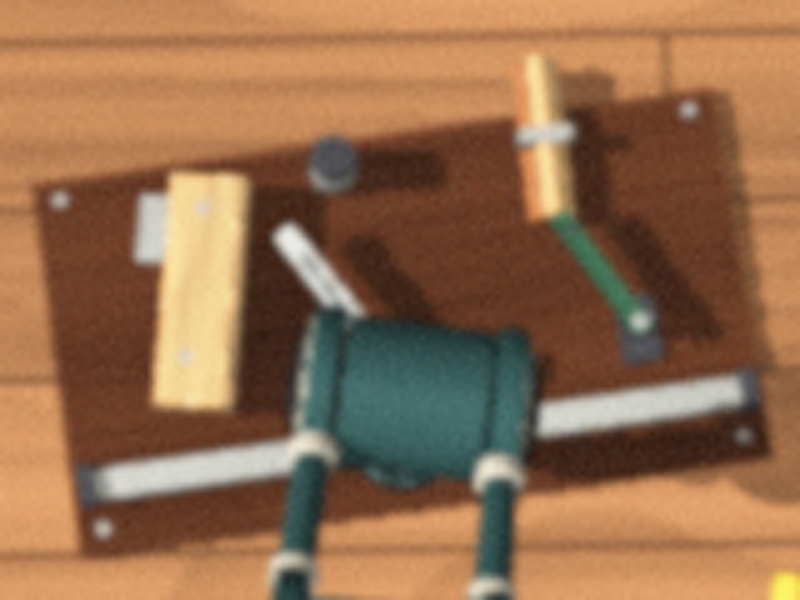

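The carriage follows and the blade tip is about 20 mm short of the rafter. I'll slide on slowly.

{"op": "carry_out", "data": {
  "deltas": [
    {"delta_pos": [-0.003, 0, 0], "dr": [0, 0, 0]},
    {"delta_pos": [-0.003, 0, 0], "dr": [0, 0, 0]},
    {"delta_pos": [-0.003, 0, 0], "dr": [0, 0, 0]},
    {"delta_pos": [-0.003, 0, 0], "dr": [0, 0, 0]},
    {"delta_pos": [-0.003, 0, 0], "dr": [0, 0, 0]},
    {"delta_pos": [-0.003, 0, 0], "dr": [0, 0, 0]},
    {"delta_pos": [-0.003, 0, 0], "dr": [0, 0, 0]},
    {"delta_pos": [-0.003, 0, 0], "dr": [0, 0, 0]},
    {"delta_pos": [-0.003, 0, 0], "dr": [0, 0, 0]},
    {"delta_pos": [-0.003, 0, 0], "dr": [0, 0, 0]}
  ]
}}

```text
time: 7.45
tool_pos: [0.4701, -0.0137, 0.0784]
tcp_rot: [2.358, -2.076, 0.0]
wrist_force: [-1.4, -0.8, 5.5]
width: 0.234
```

{"op": "carry_out", "data": {
  "deltas": [
    {"delta_pos": [-0.004, 0, 0], "dr": [0, 0, 0]},
    {"delta_pos": [-0.004, 0, 0], "dr": [0, 0, 0]},
    {"delta_pos": [-0.004, 0, 0], "dr": [0, 0, 0]},
    {"delta_pos": [-0.004, 0, 0], "dr": [0, 0, 0]},
    {"delta_pos": [-0.004, 0, 0], "dr": [0, 0, 0]},
    {"delta_pos": [-0.004, 0, 0], "dr": [0, 0, 0]},
    {"delta_pos": [-0.003, 0, 0], "dr": [0, 0, 0]},
    {"delta_pos": [0, 0, 0], "dr": [0, 0, 0]}
  ]
}}

```text
time: 8.45
tool_pos: [0.4666, 0.0136, 0.0784]
tcp_rot: [-2.358, 2.076, 0.001]
wrist_force: [-1.7, -0.2, 5.5]
width: 0.234
```

```bash
python3 - <<'E'
from h import *
goal([.48,-.0914,.077])
c=cam("top");crop(c,240,125,160,120,5,"top6.png")
s=cam("side");crop(s,235,195,130,100,6,"side6.png")
E
```

```text
t 8.45 pos [0.4666 0.0136 0.0784] brd [ 0.4645 -0.0457  0.0784] F [-1.75 -0.01  5.51] w 0.234
dr [0.     0.0005 0.0001] shift in goal axes [0.1058 0.     0.0014]
```

View pics/side6.png

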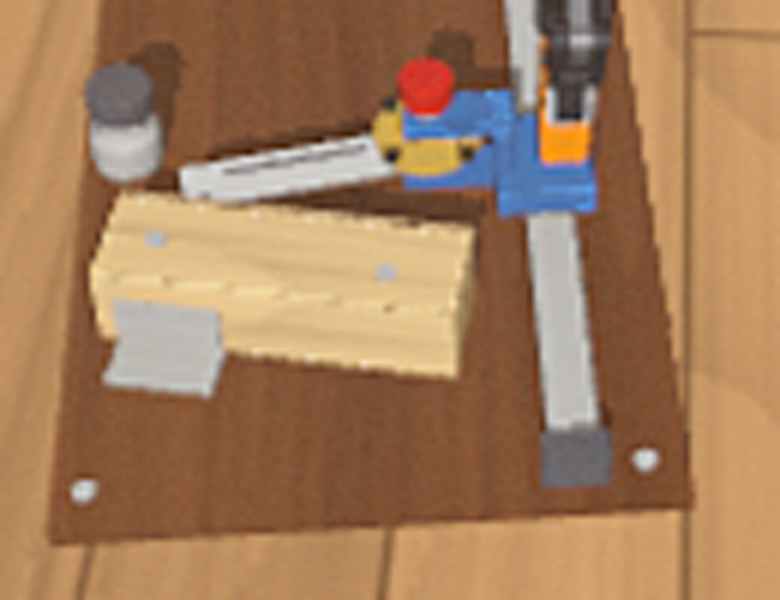

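View pics/top6.png

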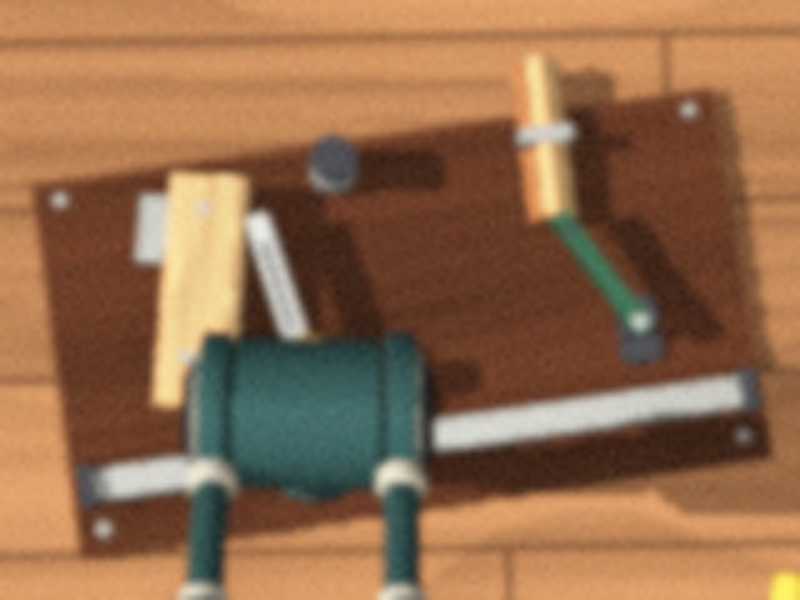

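The blade tip lies on the strip at top-view crop (262,215) and is swinging. I'll continue at 3 mm per row, then slower.

{"op": "carry_out", "data": {
  "deltas": [
    {"delta_pos": [-0.003, 0, 0], "dr": [0, 0, 0]},
    {"delta_pos": [-0.003, 0, 0], "dr": [0, 0, 0]},
    {"delta_pos": [-0.003, 0, 0], "dr": [0, 0, 0]},
    {"delta_pos": [-0.003, 0, 0], "dr": [0, 0, 0]},
    {"delta_pos": [-0.003, 0, 0], "dr": [0, 0, 0]},
    {"delta_pos": [-0.003, 0, 0], "dr": [0, 0, 0]},
    {"delta_pos": [-0.003, 0, 0], "dr": [0, 0, 0]},
    {"delta_pos": [-0.002, 0, 0], "dr": [0, 0, 0]},
    {"delta_pos": [-0.002, 0, 0], "dr": [0, 0, 0]},
    {"delta_pos": [0, 0, 0], "dr": [0, 0, 0]}
  ]
}}

```text
time: 9.8
tool_pos: [0.4635, 0.0382, 0.0784]
tcp_rot: [-2.358, 2.076, 0.0]
wrist_force: [-1.1, 0.0, 4.7]
width: 0.233
```

```bash
python3 - <<'E'
from h import *
goal([.48,-.0914,.077])
c=cam("top");crop(c,240,125,160,120,5,"top7.png")
goal([.48,-.0914,.077])
s=cam("side");crop(s,235,195,130,100,6,"side7.png")
goal([.48,-.0914,.077])
E
```

```text
t 9.8 pos [0.4635 0.0382 0.0784] brd [ 0.4645 -0.0208  0.0784] F [-1.13  0.16  4.7 ] w 0.233
dr [0.     0.0004 0.    ] shift in goal axes [0.1307 0.     0.0014]
t 9.85 pos [0.4635 0.0382 0.0784] brd [ 0.4646 -0.0209  0.0784] F [-1.73  0.06  5.42] w 0.232
dr [-0.      0.0004  0.    ] shift in goal axes [1.307e-01 1.000e-04 1.400e-03]
t 9.9 pos [0.4635 0.0382 0.0784] brd [ 0.4646 -0.0208  0.0784] F [-1.84 -0.26  5.52] w 0.231
dr [-0.      0.0004  0.    ] shift in goal axes [0.1307 0.     0.0014]
```

View pics/side7.png

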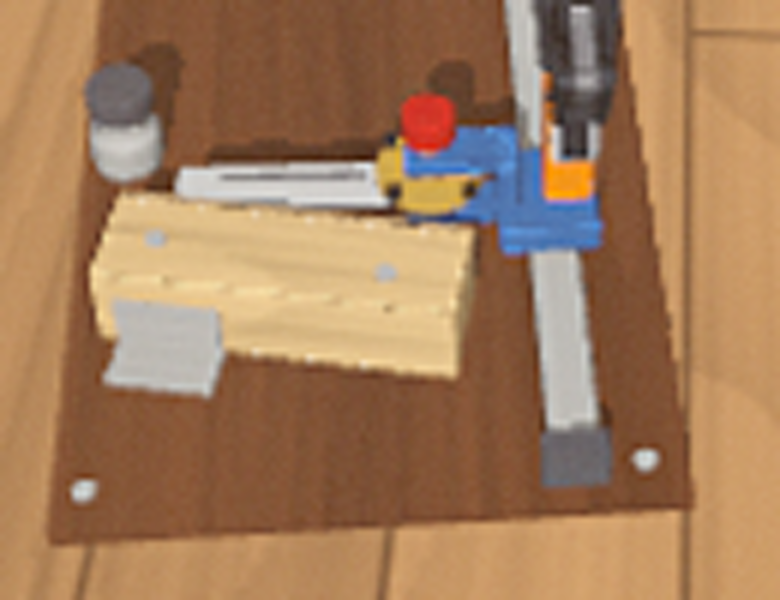

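View pics/top7.png

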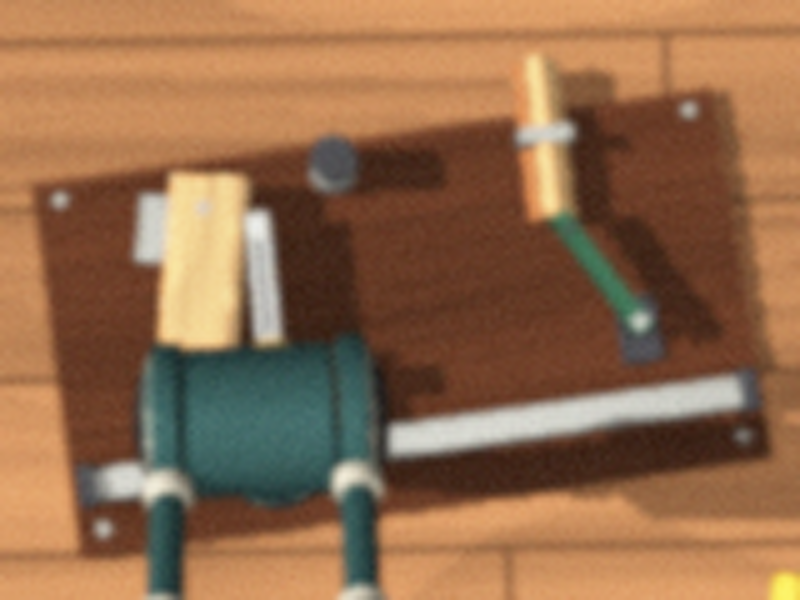

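{"op": "carry_out", "data": {
  "deltas": [
    {"delta_pos": [-0.0015, 0, 0], "dr": [0, 0, 0]},
    {"delta_pos": [-0.0015, 0, 0], "dr": [0, 0, 0]},
    {"delta_pos": [-0.0015, 0, 0], "dr": [0, 0, 0]},
    {"delta_pos": [-0.0015, 0, 0], "dr": [0, 0, 0]},
    {"delta_pos": [-0.001, 0, 0], "dr": [0, 0, 0]},
    {"delta_pos": [-0.001, 0, 0], "dr": [0, 0, 0]}
  ]
}}

```text
time: 10.65
tool_pos: [0.4625, 0.0459, 0.0784]
tcp_rot: [2.358, -2.076, 0.0]
wrist_force: [-1.6, -1.8, 5.0]
width: 0.227
```

{"op": "carry_out", "data": {
  "deltas": [
    {"delta_pos": [-0.0005, 0, 0], "dr": [0, 0, 0]},
    {"delta_pos": [-0.0005, 0, 0], "dr": [0, 0, 0]}
  ]
}}

```text
time: 10.9
tool_pos: [0.4623, 0.0469, 0.0784]
tcp_rot: [2.358, -2.076, -0.0]
wrist_force: [-2.2, -1.0, 5.5]
width: 0.229
```

```bash
python3 - <<'E'
from h import *
goal([.48,-.0914,.077])
c=cam("top");crop(c,270,150,60,60,10,"top8.png")
goal([.48,-.0914,.077])
E
```

```text
t 10.9 pos [0.4623 0.0469 0.0784] brd [ 0.4645 -0.0121  0.0784] F [-2.26 -0.69  5.54] w 0.229
dr [ 0.      0.     -0.0001] shift in goal axes [0.1394 0.     0.0014]
t 10.95 pos [0.4624 0.047  0.0784] brd [ 0.4646 -0.0121  0.0784] F [-1.04 -1.52  5.86] w 0.229
dr [-0.0001  0.      0.0001] shift in goal axes [1.395e-01 1.000e-04 1.400e-03]
```

View pics/top8.png

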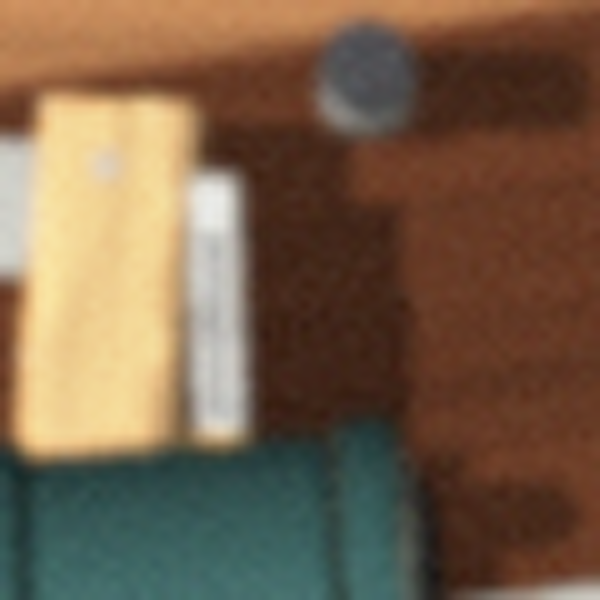

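{"op": "carry_out", "data": {
  "deltas": [
    {"delta_pos": [-0.0005, 0, 0], "dr": [0, 0, 0]},
    {"delta_pos": [-0.0005, 0, 0], "dr": [0, 0, 0]},
    {"delta_pos": [-0.0005, 0, 0], "dr": [0, 0, 0]},
    {"delta_pos": [-0.0005, 0, 0], "dr": [0, 0, 0]}
  ]
}}

```text
time: 11.45
tool_pos: [0.4621, 0.0489, 0.0784]
tcp_rot: [2.358, -2.076, -0.0]
wrist_force: [-1.3, -2.7, 4.5]
width: 0.23
```

{"op": "carry_out", "data": {
  "deltas": [
    {"delta_pos": [-0.0005, 0, 0], "dr": [0, 0, 0]},
    {"delta_pos": [-0.0005, 0, 0], "dr": [0, 0, 0]}
  ]
}}

```text
time: 11.7
tool_pos: [0.462, 0.0499, 0.0784]
tcp_rot: [-2.358, 2.076, -0.0]
wrist_force: [-1.0, -1.0, 5.6]
width: 0.232
```

```bash
python3 - <<'E'
from h import *
goal([.48,-.0914,.077])
c=cam("top");crop(c,270,150,60,60,10,"top9.png")
goal([.48,-.0914,.077])
E
```

```text
t 11.7 pos [0.462  0.0499 0.0784] brd [ 0.4646 -0.0091  0.0784] F [-1.12 -0.84  5.62] w 0.232
dr [-0.0001  0.      0.    ] shift in goal axes [1.424e-01 1.000e-04 1.400e-03]
t 11.75 pos [0.462  0.0499 0.0784] brd [ 0.4645 -0.0091  0.0784] F [-2.06 -0.41  4.94] w 0.227
dr [ 0.      0.0001 -0.0001] shift in goal axes [0.1425 0.     0.0014]
```

View pics/top9.png

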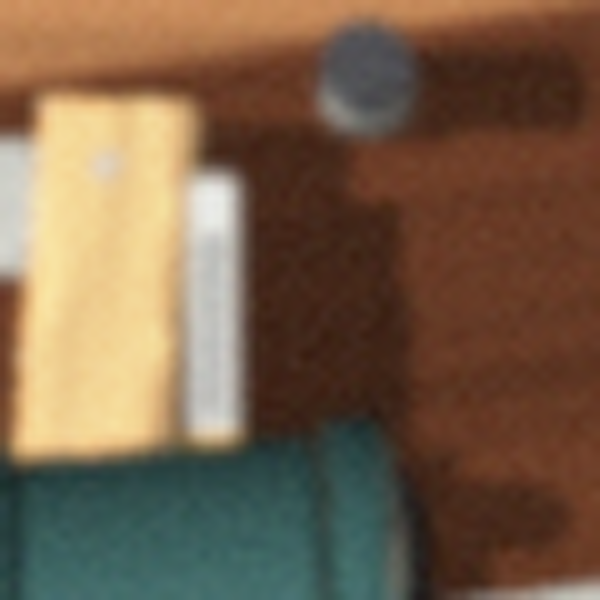

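{"op": "carry_out", "data": {
  "deltas": [
    {"delta_pos": [-0.0005, 0, 0], "dr": [0, 0, 0]},
    {"delta_pos": [-0.0005, 0, 0], "dr": [0, 0, 0]},
    {"delta_pos": [0, 0, 0], "dr": [0, 0, 0]}
  ]
}}

```text
time: 12.12
tool_pos: [0.4619, 0.0509, 0.0784]
tcp_rot: [-2.358, 2.076, 0.0]
wrist_force: [-0.7, -0.8, 6.0]
width: 0.23
```

{"op": "carry_out", "data": {
  "deltas": [
    {"delta_pos": [-0.0005, 0, 0], "dr": [0, 0, 0]},
    {"delta_pos": [-0.0005, 0, 0], "dr": [0, 0, 0]},
    {"delta_pos": [0, 0, 0], "dr": [0, 0, 0]}
  ]
}}

```text
time: 12.5
tool_pos: [0.4617, 0.0519, 0.0784]
tcp_rot: [-2.358, 2.076, 0.0]
wrist_force: [-1.8, -0.6, 5.7]
width: 0.231
```

```bash
python3 - <<'E'
from h import *
goal([.48,-.0914,.077])
c=cam("top");crop(c,270,150,60,60,10,"top10.png")
goal([.48,-.0914,.077])
c=cam("side");crop(c,235,195,130,100,6,"side10.png")
goal([.48,-.0914,.077])
E
```

```text
t 12.5 pos [0.4617 0.0519 0.0784] brd [ 0.4646 -0.007   0.0784] F [-1.85 -0.41  5.67] w 0.231
dr [-0.0001  0.0001  0.0001] shift in goal axes [0.1445 0.     0.0014]
t 12.55 pos [0.4617 0.0519 0.0784] brd [ 0.4646 -0.0071  0.0784] F [-1.84 -0.81  5.57] w 0.23
dr [-0.      0.0001  0.    ] shift in goal axes [0.1445 0.     0.0014]
t 12.6 pos [0.4617 0.0519 0.0783] brd [ 0.4645 -0.0071  0.0783] F [-2.01 -1.32  5.2 ] w 0.234
dr [ 0.      0.0001 -0.    ] shift in goal axes [0.1445 0.     0.0013]
```

View pics/top10.png

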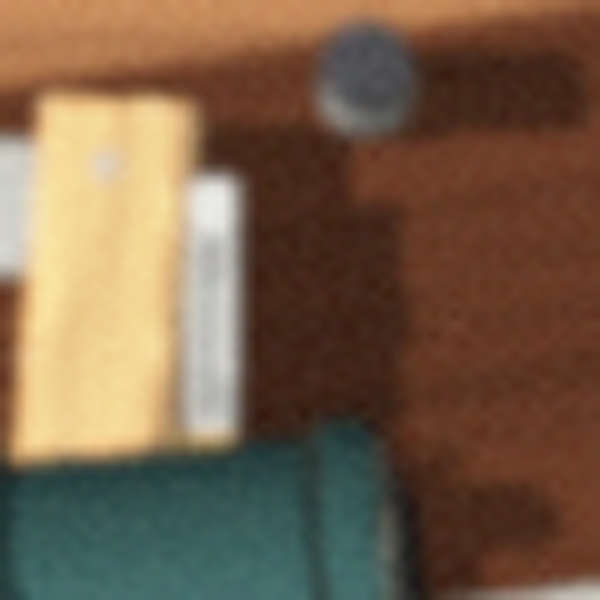

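View pics/side10.png

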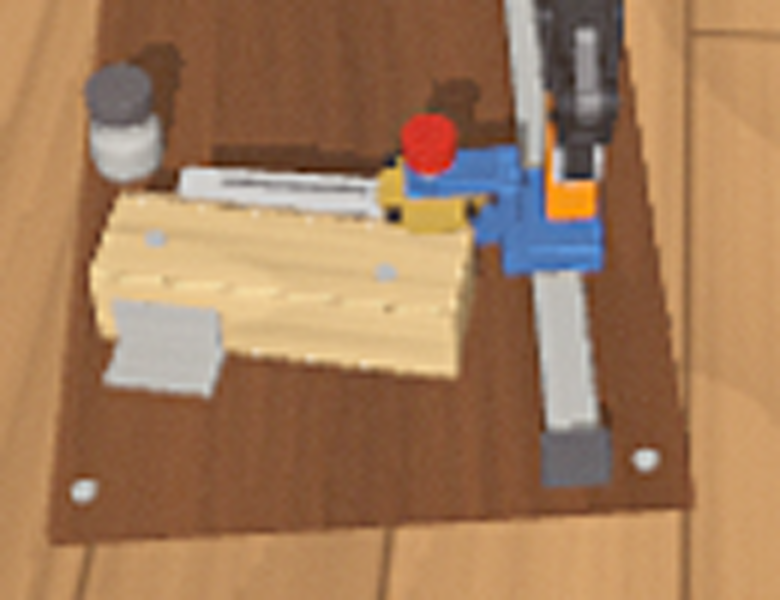

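{"op": "carry_out", "data": {
  "deltas": [
    {"delta_pos": [-0.0005, 0, 0], "dr": [0, 0, 0]},
    {"delta_pos": [-0.0005, 0, 0], "dr": [0, 0, 0]},
    {"delta_pos": [0, 0, 0], "dr": [0, 0, 0]}
  ]
}}

```text
time: 12.98
tool_pos: [0.4616, 0.0529, 0.0784]
tcp_rot: [-2.358, 2.076, 0.0]
wrist_force: [-1.1, -1.7, 4.4]
width: 0.231
```

{"op": "carry_out", "data": {
  "deltas": [
    {"delta_pos": [-0.0005, 0, 0], "dr": [0, 0, 0]},
    {"delta_pos": [0, 0, 0], "dr": [0, 0, 0]}
  ]
}}

```text
time: 13.22
tool_pos: [0.4615, 0.0534, 0.0784]
tcp_rot: [-2.358, 2.076, 0.0]
wrist_force: [-1.1, -0.8, 4.2]
width: 0.233
```

{"op": "carry_out", "data": {
  "deltas": [
    {"delta_pos": [-0.0005, 0, 0], "dr": [0, 0, 0]},
    {"delta_pos": [0, 0, 0], "dr": [0, 0, 0]}
  ]
}}

```text
time: 13.48
tool_pos: [0.4615, 0.0539, 0.0784]
tcp_rot: [-2.358, 2.076, 0.0]
wrist_force: [-1.1, -1.0, 5.1]
width: 0.228
```

```bash
python3 - <<'E'
from h import *
goal([.48,-.0914,.077])
c=cam("top");crop(c,270,150,60,60,10,"top11.png")
goal([.48,-.0914,.077])
E
```

```text
t 13.47 pos [0.4615 0.0539 0.0784] brd [ 0.4645 -0.0051  0.0784] F [-1.24 -0.85  5.07] w 0.228
dr [0.     0.0001 0.    ] shift in goal axes [0.1465 0.     0.0014]
t 13.53 pos [0.4614 0.0539 0.0783] brd [ 0.4645 -0.0051  0.0783] F [-2.53 -1.21  5.56] w 0.231
dr [ 0.      0.0001 -0.    ] shift in goal axes [0.1464 0.     0.0013]
```

View pics/top11.png

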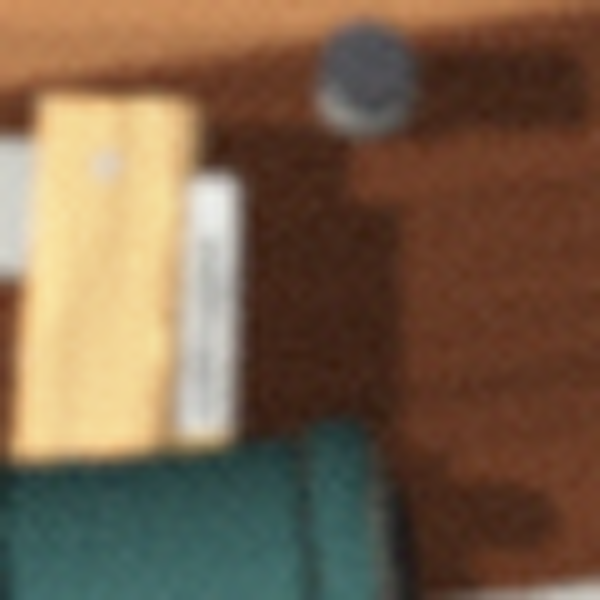

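{"op": "carry_out", "data": {
  "deltas": [
    {"delta_pos": [-0.0005, 0, 0], "dr": [0, 0, 0]},
    {"delta_pos": [0, 0, 0], "dr": [0, 0, 0]}
  ]
}}

```text
time: 13.78
tool_pos: [0.4614, 0.0544, 0.0784]
tcp_rot: [-2.358, 2.076, 0.0]
wrist_force: [-0.9, -1.2, 5.0]
width: 0.232
```

{"op": "carry_out", "data": {
  "deltas": [
    {"delta_pos": [-0.0005, 0, 0], "dr": [0, 0, 0]},
    {"delta_pos": [0, 0, 0], "dr": [0, 0, 0]}
  ]
}}

```text
time: 14.02
tool_pos: [0.4613, 0.0549, 0.0783]
tcp_rot: [-2.358, 2.076, 0.0]
wrist_force: [-1.3, -2.0, 5.5]
width: 0.233
```

{"op": "carry_out", "data": {
  "deltas": [
    {"delta_pos": [-0.0005, 0, 0], "dr": [0, 0, 0]},
    {"delta_pos": [0, 0, 0], "dr": [0, 0, 0]}
  ]
}}

```text
time: 14.28
tool_pos: [0.4613, 0.0554, 0.0784]
tcp_rot: [-2.358, 2.076, 0.0]
wrist_force: [-0.8, -0.9, 4.7]
width: 0.231
```

{"op": "carry_out", "data": {
  "deltas": [
    {"delta_pos": [-0.0005, 0, 0], "dr": [0, 0, 0]},
    {"delta_pos": [0, 0, 0], "dr": [0, 0, 0]}
  ]
}}

```text
time: 14.52
tool_pos: [0.4612, 0.0559, 0.0784]
tcp_rot: [-2.358, 2.076, 0.0]
wrist_force: [-0.3, -1.8, 4.3]
width: 0.227
```

{"op": "carry_out", "data": {
  "deltas": [
    {"delta_pos": [-0.0005, 0, 0], "dr": [0, 0, 0]},
    {"delta_pos": [0, 0, 0], "dr": [0, 0, 0]}
  ]
}}

```text
time: 14.78
tool_pos: [0.4611, 0.0564, 0.0784]
tcp_rot: [-2.358, 2.076, 0.0]
wrist_force: [-2.3, -1.7, 5.2]
width: 0.226
```

```bash
python3 - <<'E'
from h import *
goal([.48,-.0914,.077])
c=cam("top");crop(c,270,150,60,60,10,"top12.png")
goal([.48,-.0914,.077])
E
```

```text
t 14.78 pos [0.4611 0.0564 0.0784] brd [ 0.4645 -0.0025  0.0784] F [-2.51 -1.43  5.23] w 0.226
dr [-0.      0.0001  0.    ] shift in goal axes [0.149  0.     0.0014]
t 14.82 pos [0.4611 0.0564 0.0784] brd [ 0.4646 -0.0026  0.0784] F [-0.85 -1.34  5.28] w 0.232
dr [-0.      0.0001 -0.    ] shift in goal axes [0.149  0.     0.0014]
```

View pics/top12.png

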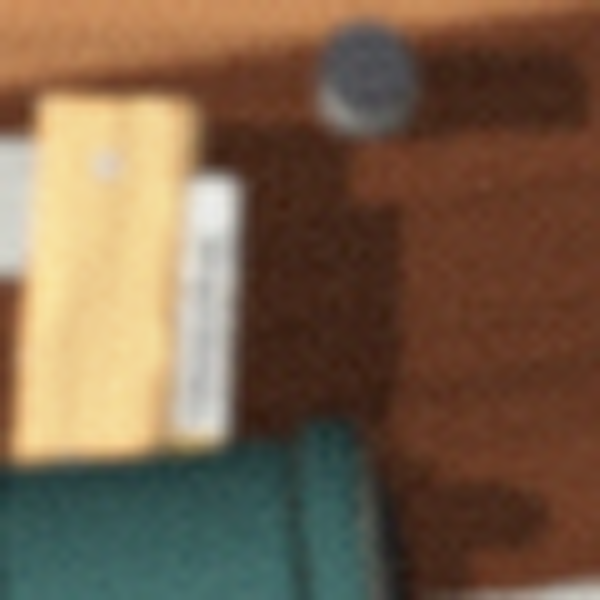

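{"op": "carry_out", "data": {
  "deltas": [
    {"delta_pos": [-0.0005, 0, 0], "dr": [0, 0, 0]},
    {"delta_pos": [0, 0, 0], "dr": [0, 0, 0]}
  ]
}}

```text
time: 15.08
tool_pos: [0.4611, 0.0569, 0.0784]
tcp_rot: [-2.358, 2.076, 0.0]
wrist_force: [-0.3, -0.7, 4.9]
width: 0.232
```

{"op": "carry_out", "data": {
  "deltas": [
    {"delta_pos": [-0.0005, 0, 0], "dr": [0, 0, 0]},
    {"delta_pos": [0, 0, 0], "dr": [0, 0, 0]}
  ]
}}

```text
time: 15.32
tool_pos: [0.461, 0.0574, 0.0784]
tcp_rot: [-2.358, 2.076, 0.0]
wrist_force: [-0.1, -0.7, 5.2]
width: 0.233
```

{"op": "carry_out", "data": {
  "deltas": [
    {"delta_pos": [-0.0005, 0, 0], "dr": [0, 0, 0]},
    {"delta_pos": [0, 0, 0], "dr": [0, 0, 0]}
  ]
}}

```text
time: 15.58
tool_pos: [0.4609, 0.0578, 0.0784]
tcp_rot: [-2.358, 2.076, 0.0]
wrist_force: [-1.3, -1.6, 5.1]
width: 0.229
```

{"op": "carry_out", "data": {
  "deltas": [
    {"delta_pos": [-0.0005, 0, 0], "dr": [0, 0, 0]},
    {"delta_pos": [0, 0, 0], "dr": [0, 0, 0]}
  ]
}}

```text
time: 15.82
tool_pos: [0.4609, 0.0583, 0.0784]
tcp_rot: [-2.358, 2.076, 0.0]
wrist_force: [-1.3, -0.9, 4.6]
width: 0.23
```

```bash
python3 - <<'E'
from h import *
goal([.48,-.0914,.077])
c=cam("top");crop(c,270,150,60,60,10,"top13.png")
goal([.48,-.0914,.077])
s=cam("side");crop(s,255,205,75,50,10,"side13.png")
E
```

```text
t 15.82 pos [0.4609 0.0583 0.0784] brd [ 0.4646 -0.0006  0.0784] F [-1.43 -0.73  4.55] w 0.23
dr [-0.      0.0001 -0.    ] shift in goal axes [0.151  0.     0.0014]
t 15.88 pos [0.4608 0.0584 0.0783] brd [ 0.4645 -0.0005  0.0783] F [-1.19 -1.71  5.73] w 0.235
dr [ 0.0001  0.0001 -0.    ] shift in goal axes [ 0.151  -0.      0.0013]
```

View pics/top13.png

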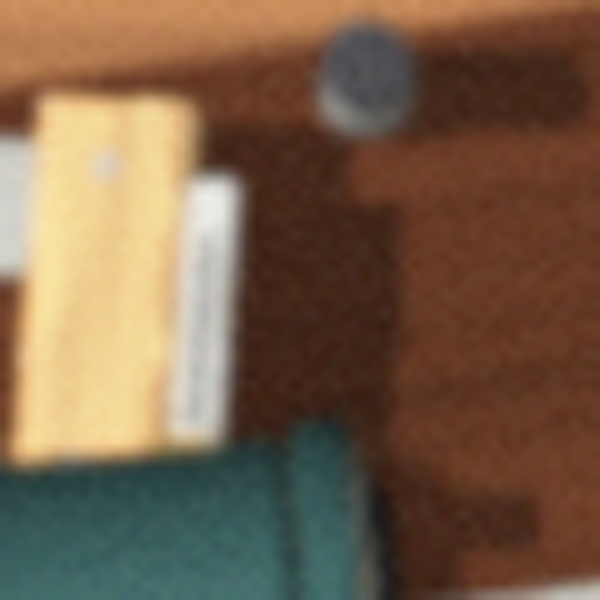

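View pics/side13.png

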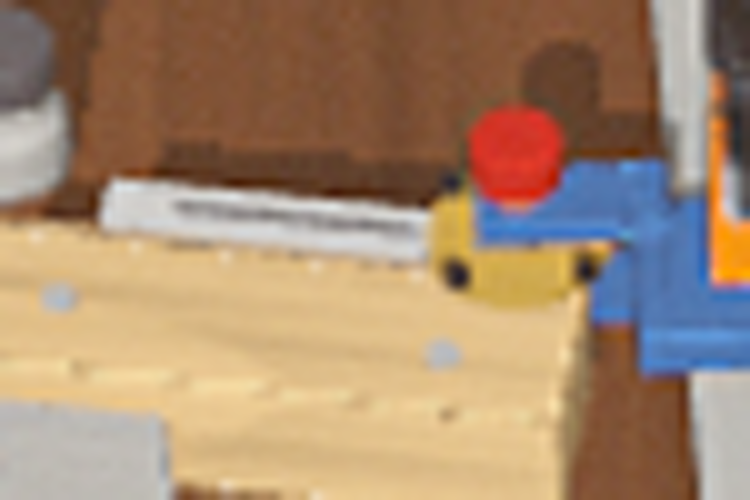

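{"op": "carry_out", "data": {
  "deltas": [
    {"delta_pos": [-0.0005, 0, 0], "dr": [0, 0, 0]},
    {"delta_pos": [0, 0, 0], "dr": [0, 0, 0]}
  ]
}}

```text
time: 16.18
tool_pos: [0.4608, 0.0588, 0.0783]
tcp_rot: [2.358, -2.076, -0.0]
wrist_force: [-0.9, -1.7, 4.9]
width: 0.226
```

{"op": "carry_out", "data": {
  "deltas": [
    {"delta_pos": [-0.0005, 0, 0], "dr": [0, 0, 0]},
    {"delta_pos": [0, 0, 0], "dr": [0, 0, 0]}
  ]
}}

```text
time: 16.42
tool_pos: [0.4608, 0.0589, 0.0784]
tcp_rot: [2.358, -2.075, 0.001]
wrist_force: [-1.8, -3.2, 4.4]
width: 0.23
```

```bash
python3 - <<'E'
from h import *
for i in range(4):
  goal([.48,-.0914,.077])
  s=cam("side")
c=cam("top");crop(c,270,150,60,60,10,"top14.png")
crop(s,255,205,75,50,10,"side14.png")
E
```

```text
t 16.43 pos [0.4608 0.0589 0.0784] brd [ 0.4645 -0.      0.0784] F [-2.15 -2.91  4.39] w 0.23
dr [ 0.     -0.0007  0.0002] shift in goal axes [0.1515 0.     0.0014]
t 16.48 pos [0.4608 0.0589 0.0784] brd [ 0.4645 -0.      0.0784] F [-1.36 -3.14  5.63] w 0.232
dr [ 0.     -0.0007  0.0002] shift in goal axes [0.1515 0.     0.0014]
t 16.52 pos [0.4608 0.0589 0.0783] brd [ 0.4645 -0.      0.0783] F [-1.82 -3.64  4.89] w 0.233
dr [ 0.0001 -0.0007  0.0001] shift in goal axes [ 0.1515 -0.      0.0013]
t 16.57 pos [0.4608 0.0589 0.0784] brd [ 0.4646 -0.      0.0784] F [-2.4  -1.93  5.8 ] w 0.233
dr [-0.     -0.0007  0.0001] shift in goal axes [0.1515 0.     0.0014]
```

View pics/side14.png

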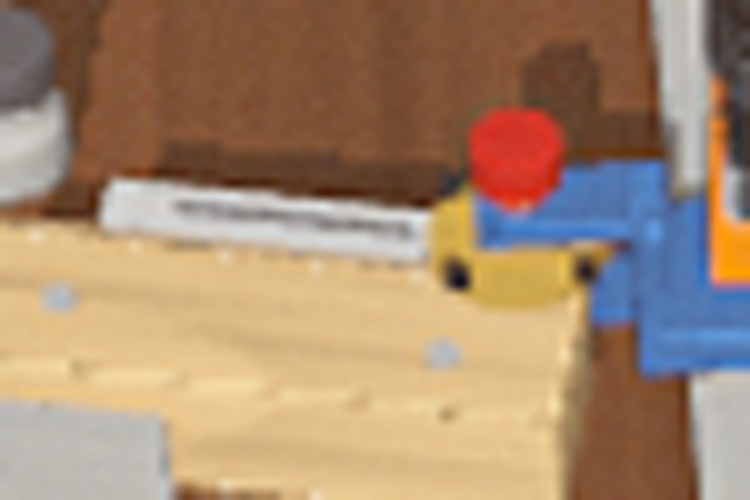

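{"op": "carry_out", "data": {
  "deltas": [
    {"delta_pos": [-0.0005, 0, 0], "dr": [0, 0, 0]},
    {"delta_pos": [0, 0, 0], "dr": [0, 0, 0]},
    {"delta_pos": [0, 0, 0], "dr": [0, 0, 0]}
  ]
}}

```text
time: 17.05
tool_pos: [0.4608, 0.0589, 0.0784]
tcp_rot: [2.358, -2.075, 0.002]
wrist_force: [-0.5, -5.1, 4.5]
width: 0.232
```

```bash
python3 - <<'E'
from h import *
for i in range(3):
  goal([.48,-.0914,.077])
  s=cam("side")
E
```

```text
t 17.05 pos [0.4608 0.0589 0.0784] brd [0.4646 0.     0.0784] F [-1.1  -5.02  4.54] w 0.232
dr [-0.     -0.0014  0.0002] shift in goal axes [0.1516 0.     0.0014]
t 17.1 pos [0.4608 0.0589 0.0784] brd [0.4646 0.     0.0784] F [-1.34 -5.91  6.04] w 0.23
dr [-0.     -0.0015  0.0003] shift in goal axes [0.1515 0.     0.0014]
t 17.15 pos [0.4608 0.0589 0.0784] brd [0.4645 0.     0.0784] F [-1.47 -5.59  4.93] w 0.233
dr [ 0.     -0.0014  0.0002] shift in goal axes [0.1515 0.     0.0014]
```

The blade is flat. The handle stops at board y = 0.000 and the force rises to about 5.5 N, roughly 4 N above the sliding level. Next I let go and move above the button.

{"op": "carry_out", "data": {
  "deltas": [
    {"delta_pos": [0, 0, 0], "dr": [0, 0, 0]},
    {"delta_pos": [0, 0, 0], "dr": [0, 0, 0]},
    {"delta_pos": [0, 0, 0], "dr": [0, 0, 0]},
    {"delta_pos": [0, 0, 0], "dr": [0, 0, 0]}
  ],
  "grip": 0.6
}}

```text
time: 17.7
tool_pos: [0.4606, 0.0598, 0.0781]
tcp_rot: [2.358, -2.076, -0.0]
wrist_force: [0.0, -0.5, 0.6]
width: 0.599
```

{"op": "carry_out", "data": {
  "deltas": [
    {"delta_pos": [0, 0, -0.02], "dr": [0, 0, 0]},
    {"delta_pos": [0, 0, -0.03], "dr": [0, 0, 0]},
    {"delta_pos": [0, 0, -0.03], "dr": [0, 0, 0]},
    {"delta_pos": [0, 0, 0], "dr": [0, 0, 0]}
  ]
}}

```text
time: 18.2
tool_pos: [0.4631, 0.06, 0.1611]
tcp_rot: [-2.355, 2.073, -0.007]
wrist_force: [0.7, 0.1, -0.0]
width: 0.603
```

```bash
python3 - <<'E'
from h import *
p=np.array([.4646+.066,-.0010,.13]);w=p[0]*ex+p[1]*ey;w[2]=p[2]
print(w);goal(w)
s=cam("side");crop(s,235,195,130,100,6,"side15.png")
E
```

```text
[0.52642894 0.06628818 0.13      ]
t 18.2 pos [0.4631 0.06   0.1611] brd [0.4669 0.0008 0.1611] F [ 0.74  0.02 -0.01] w 0.603
dr [-0.0061 -0.0002  0.0001] shift in goal axes [ 0.0018 -0.0637  0.0311]
```

View pics/side15.png

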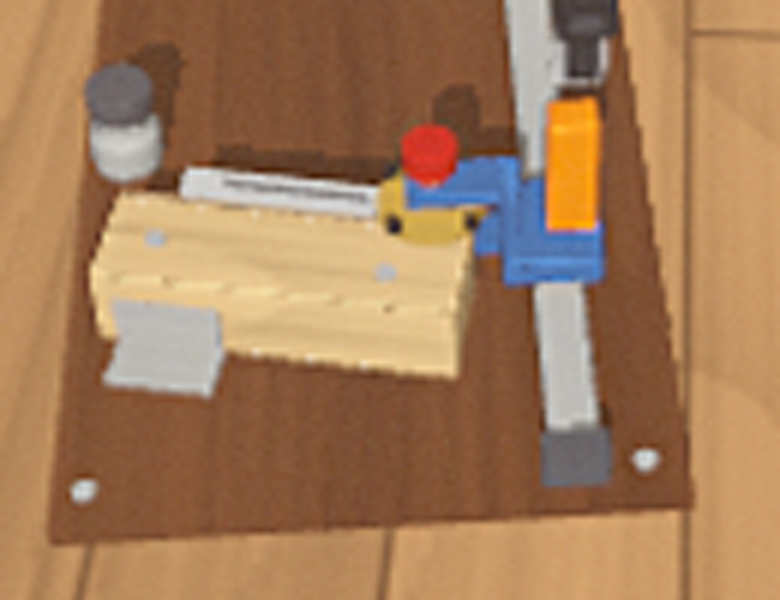

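{"op": "carry_out", "data": {
  "deltas": [
    {"delta_pos": [0.001, -0.033, 0], "dr": [0, 0, 0]},
    {"delta_pos": [0.0008, -0.033, 0], "dr": [0, 0, 0]},
    {"delta_pos": [0, 0, 0], "dr": [0, 0, 0]},
    {"delta_pos": [0, 0, 0], "dr": [0, 0, 0]},
    {"delta_pos": [0, 0, 0], "dr": [0, 0, 0]},
    {"delta_pos": [0, 0, 0], "dr": [0, 0, 0]},
    {"delta_pos": [0, 0, 0], "dr": [0, 0, 0]}
  ],
  "grip": 0,
  "force": 40
}}

```text
time: 19.12
tool_pos: [0.5261, 0.0663, 0.1584]
tcp_rot: [-2.358, 2.076, -0.0]
wrist_force: [-0.6, 0.1, 0.1]
width: -0.001
```

```bash
python3 - <<'E'
from h import *
c=cam("top")
s=cam("side");crop(s,235,165,130,100,6,"side16.png")
p=np.array([.4646+.066,-.0010,.11]);w=p[0]*ex+p[1]*ey;w[2]=p[2]
goal(w)
# red in side: pixel -> plane z=.1
h=cv2.cvtColor(s["frame"],cv2.COLOR_RGB2HSV);m=cv2.inRange(h,(0,200,120),(4,255,255));m[:195]=0;m[295:]=0;m[:,:235]=0;m[:,365:]=0
ys,xs=np.nonzero(m);print(xs.mean(),ys.mean(),xs.min(),xs.max(),ys.min(),ys.max())
print("red z.1",brd(onz(s,(xs.mean(),ys.mean()-1),.1)).round(4))
E
```

```text
t 19.23 pos [0.5263 0.0663 0.1585] brd [ 0.5305 -0.001   0.1585] F [ 0.14 -0.71 -1.04] w -0.001
dr [-0.0004 -0.      0.    ] shift in goal axes [ 0.     -0.0001  0.0485]
306.078125 220.125 302 310 216 224
red z.1 [0.5309 0.0029 0.1   ]
```

View pics/side16.png

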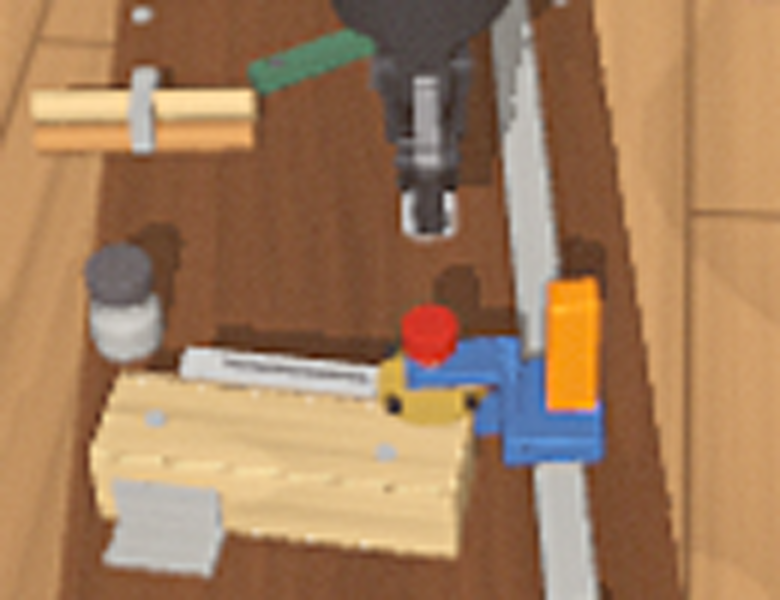

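The closed fingertips at (430,235) are in line with the red button at (430,325). I'll go down to just above it.

{"op": "carry_out", "data": {
  "deltas": [
    {"delta_pos": [-0.001, 0, 0.02], "dr": [0, 0, 0]},
    {"delta_pos": [0, 0, 0.02], "dr": [0, 0, 0]},
    {"delta_pos": [0, 0, 0.012], "dr": [0, 0, 0]},
    {"delta_pos": [0, 0, 0], "dr": [0, 0, 0]},
    {"delta_pos": [0, 0, 0], "dr": [0, 0, 0]}
  ]
}}

```text
time: 19.85
tool_pos: [0.5269, 0.0673, 0.107]
tcp_rot: [-2.357, 2.075, -0.001]
wrist_force: [-0.2, 0.0, -0.2]
width: -0.002
```

```bash
python3 - <<'E'
from h import *
s=cam("side");crop(s,235,165,130,100,6,"side17.png")
p=np.array([.4646+.066,0,.10]);w=p[0]*ex+p[1]*ey;w[2]=p[2]
goal(w)
E
```

```text
t 19.9 pos [0.5271 0.0673 0.1072] brd [ 0.5313 -0.      0.1072] F [-0.65  0.9   0.48] w -0.001
dr [-0.0016 -0.0001  0.    ] shift in goal axes [-0.      0.0008  0.0072]
```

View pics/side17.png

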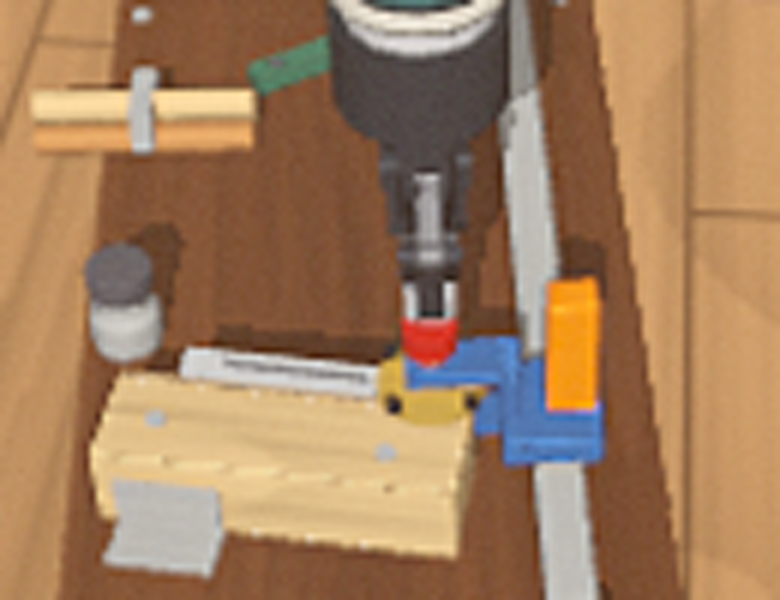

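{"op": "carry_out", "data": {
  "deltas": [
    {"delta_pos": [0, 0, 0.002], "dr": [0, 0, 0]},
    {"delta_pos": [0, 0, 0.002], "dr": [0, 0, 0]},
    {"delta_pos": [0, 0, 0.002], "dr": [0, 0, 0]},
    {"delta_pos": [0, 0, 0.001], "dr": [0, 0, 0]},
    {"delta_pos": [0, 0, 0.001], "dr": [0, 0, 0]},
    {"delta_pos": [0, 0, 0], "dr": [0, 0, 0]}
  ]
}}

```text
time: 20.65
tool_pos: [0.5263, 0.0673, 0.0991]
tcp_rot: [-2.358, 2.076, 0.0]
wrist_force: [-1.6, 0.1, 6.4]
width: 0.002
```

{"op": "carry_out", "data": {
  "deltas": [
    {"delta_pos": [0, 0, 0.001], "dr": [0, 0, 0]},
    {"delta_pos": [0, 0, 0.001], "dr": [0, 0, 0]},
    {"delta_pos": [0, 0, 0.001], "dr": [0, 0, 0]},
    {"delta_pos": [0, 0, 0], "dr": [0, 0, 0]}
  ]
}}

```text
time: 21.15
tool_pos: [0.5264, 0.0673, 0.0963]
tcp_rot: [-2.358, 2.076, -0.0]
wrist_force: [-3.6, -0.2, 7.0]
width: 0.001
```

{"op": "carry_out", "data": {
  "deltas": [
    {"delta_pos": [0, 0, 0.001], "dr": [0, 0, 0]},
    {"delta_pos": [0, 0, 0.001], "dr": [0, 0, 0]},
    {"delta_pos": [0, 0, 0], "dr": [0, 0, 0]}
  ]
}}

```text
time: 21.52
tool_pos: [0.5264, 0.0673, 0.0946]
tcp_rot: [-2.358, 2.076, -0.0]
wrist_force: [-3.0, -0.9, 8.3]
width: 0.0
```

{"op": "carry_out", "data": {
  "deltas": [
    {"delta_pos": [0, 0, 0.001], "dr": [0, 0, 0]},
    {"delta_pos": [0, 0, 0], "dr": [0, 0, 0]}
  ]
}}

```text
time: 21.78
tool_pos: [0.5264, 0.0673, 0.094]
tcp_rot: [2.358, -2.076, 0.0]
wrist_force: [-3.8, -0.1, 11.0]
width: -0.0
```

{"op": "carry_out", "data": {
  "deltas": [
    {"delta_pos": [0, 0, 0.0005], "dr": [0, 0, 0]},
    {"delta_pos": [0, 0, 0], "dr": [0, 0, 0]}
  ]
}}

```text
time: 22.02
tool_pos: [0.5265, 0.0673, 0.0939]
tcp_rot: [-2.358, 2.076, -0.0]
wrist_force: [-5.9, -0.1, 14.0]
width: 0.001
```

{"op": "carry_out", "data": {
  "deltas": [
    {"delta_pos": [0, 0, 0.0007], "dr": [0, 0, 0]},
    {"delta_pos": [0, 0, 0], "dr": [0, 0, 0]},
    {"delta_pos": [0, 0, 0], "dr": [0, 0, 0]}
  ]
}}

```text
time: 22.4
tool_pos: [0.5265, 0.0673, 0.0939]
tcp_rot: [2.358, -2.076, 0.0]
wrist_force: [-7.4, -0.0, 17.1]
width: -0.001
```

{"op": "carry_out", "data": {
  "deltas": [
    {"delta_pos": [0, 0, 0.0007], "dr": [0, 0, 0]},
    {"delta_pos": [0, 0, 0], "dr": [0, 0, 0]},
    {"delta_pos": [0, 0, 0], "dr": [0, 0, 0]}
  ]
}}

```text
time: 22.78
tool_pos: [0.5265, 0.0673, 0.0938]
tcp_rot: [2.358, -2.076, 0.0]
wrist_force: [-9.8, -0.1, 23.0]
width: 0.001
```

The button is on a hard stop: 23 N with no further travel, about 6 mm below first contact. I'll lift off and go back above the handle.

{"op": "carry_out", "data": {
  "deltas": [
    {"delta_pos": [0, 0, -0.003], "dr": [0, 0, 0]},
    {"delta_pos": [0, 0, -0.005], "dr": [0, 0, 0]},
    {"delta_pos": [0, 0, -0.03], "dr": [0, 0, 0]},
    {"delta_pos": [0, 0, -0.03], "dr": [0, 0, 0]},
    {"delta_pos": [0, 0, 0], "dr": [0, 0, 0]}
  ]
}}

```text
time: 23.4
tool_pos: [0.5285, 0.0675, 0.161]
tcp_rot: [-2.355, 2.073, -0.006]
wrist_force: [0.7, -0.0, -0.2]
width: 0.003
```

{"op": "carry_out", "data": {
  "deltas": [
    {"delta_pos": [0, 0.033, 0], "dr": [0, 0, 0]},
    {"delta_pos": [0, 0.033, 0], "dr": [0, 0, 0]},
    {"delta_pos": [0, 0, 0], "dr": [0, 0, 0]},
    {"delta_pos": [0, 0, 0], "dr": [0, 0, 0]}
  ],
  "grip": 0.6,
  "force": 20
}}

```text
time: 23.9
tool_pos: [0.4609, 0.0589, 0.1578]
tcp_rot: [2.358, -2.076, -0.0]
wrist_force: [0.6, 0.1, -0.1]
width: 0.601
```

```bash
python3 - <<'E'
from h import *
s=cam("side");crop(s,255,205,75,50,10,"side18.png")
c=cam("top");crop(c,270,150,60,60,10,"top18.png")
p=np.array([.4646,0,.078]);w=p[0]*ex+p[1]*ey;w[2]=p[2]
goal(w)
E
```

```text
t 24.0 pos [0.4615 0.059  0.1582] brd [ 0.4653 -0.      0.1582] F [-0.71 -0.42  0.23] w 0.6
dr [-0.0001  0.      0.    ] shift in goal axes [-0.      0.0007  0.0802]
```

View pics/side18.png

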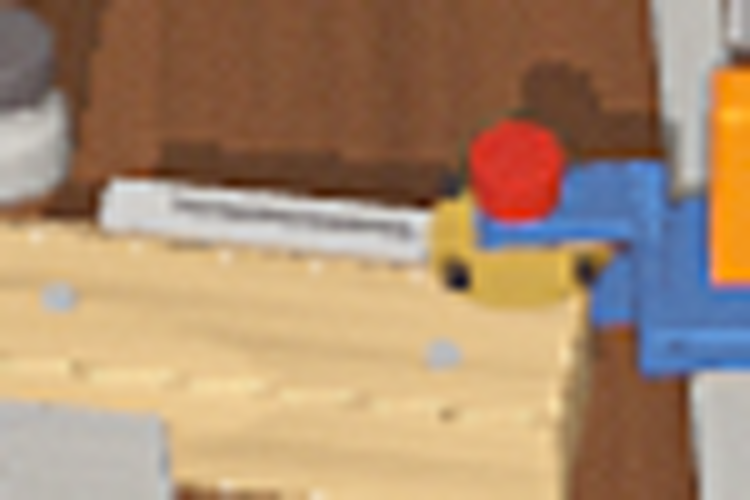

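View pics/top18.png

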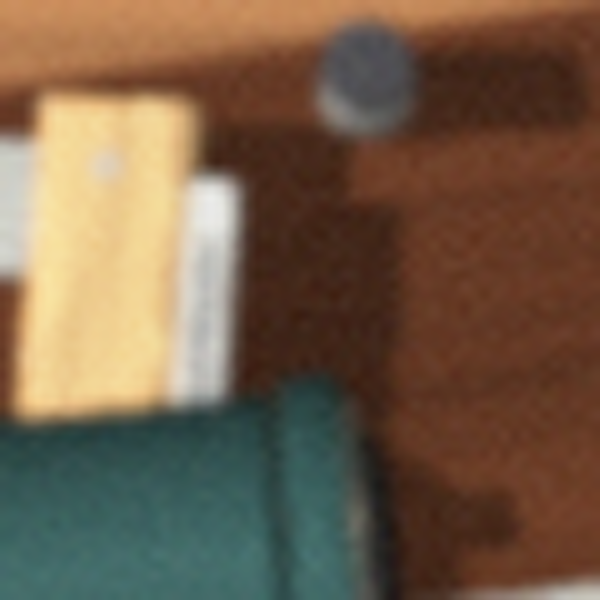

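The button sits lower at (517,170) and the blade is still flat on the strip. I'll re-grip the handle.

{"op": "carry_out", "data": {
  "deltas": [
    {"delta_pos": [0.0005, 0, 0.025], "dr": [0, 0, 0]},
    {"delta_pos": [0, 0, 0.025], "dr": [0, 0, 0]},
    {"delta_pos": [0, 0, 0.02], "dr": [0, 0, 0]},
    {"delta_pos": [0, 0, 0.01], "dr": [0, 0, 0]},
    {"delta_pos": [0, 0, 0], "dr": [0, 0, 0]},
    {"delta_pos": [0, 0, 0], "dr": [0, 0, 0]}
  ]
}}

```text
time: 24.75
tool_pos: [0.4618, 0.0585, 0.0792]
tcp_rot: [-2.357, 2.075, -0.002]
wrist_force: [-0.6, -0.2, -0.4]
width: 0.596
```

{"op": "carry_out", "data": {
  "deltas": [
    {"delta_pos": [0, 0, 0], "dr": [0, 0, 0]},
    {"delta_pos": [0, 0, 0], "dr": [0, 0, 0]},
    {"delta_pos": [0, 0, 0], "dr": [0, 0, 0]},
    {"delta_pos": [0, 0, 0], "dr": [0, 0, 0]},
    {"delta_pos": [0, 0, 0], "dr": [0, 0, 0]}
  ],
  "grip": 0,
  "force": 20
}}

```text
time: 25.38
tool_pos: [0.4615, 0.0585, 0.0792]
tcp_rot: [-2.357, 2.075, -0.001]
wrist_force: [-0.9, -0.4, 5.2]
width: 0.235
```

```bash
python3 - <<'E'
from h import *
p=np.array([.4646,-.2725,.078]);w=p[0]*ex+p[1]*ey;w[2]=p[2]
goal(w)
E
```

```text
t 25.38 pos [0.4615 0.0585 0.0792] brd [ 0.4652 -0.0005  0.0792] F [-0.98 -0.29  5.21] w 0.235
dr [-0.0014 -0.      0.0001] shift in goal axes [0.272  0.0006 0.0012]
```

{"op": "carry_out", "data": {
  "deltas": [
    {"delta_pos": [0.003, 0, 0], "dr": [0, 0, 0]},
    {"delta_pos": [0.005, 0, 0], "dr": [0, 0, 0]},
    {"delta_pos": [0.005, 0, 0], "dr": [0, 0, 0]},
    {"delta_pos": [0.005, 0, 0], "dr": [0, 0, 0]},
    {"delta_pos": [0.005, 0, 0], "dr": [0, 0, 0]},
    {"delta_pos": [0.005, 0, 0], "dr": [0, 0, 0]},
    {"delta_pos": [0.005, 0, 0], "dr": [0, 0, 0]},
    {"delta_pos": [0.005, 0, 0], "dr": [0, 0, 0]},
    {"delta_pos": [0.005, 0, 0], "dr": [0, 0, 0]},
    {"delta_pos": [0.005, 0, 0], "dr": [0, 0, 0]}
  ]
}}

```text
time: 26.62
tool_pos: [0.4676, 0.0109, 0.0792]
tcp_rot: [-2.357, 2.075, -0.001]
wrist_force: [-0.7, 0.3, 5.9]
width: 0.233
```

{"op": "carry_out", "data": {
  "deltas": [
    {"delta_pos": [0.005, 0, 0], "dr": [0, 0, 0]},
    {"delta_pos": [0.005, 0, 0], "dr": [0, 0, 0]},
    {"delta_pos": [0.005, 0, 0], "dr": [0, 0, 0]},
    {"delta_pos": [0.005, 0, 0], "dr": [0, 0, 0]},
    {"delta_pos": [0.005, 0, 0], "dr": [0, 0, 0]},
    {"delta_pos": [0.005, 0, 0], "dr": [0, 0, 0]},
    {"delta_pos": [0.005, 0, 0], "dr": [0, 0, 0]},
    {"delta_pos": [0.005, 0, 0], "dr": [0, 0, 0]},
    {"delta_pos": [0.005, 0, 0], "dr": [0, 0, 0]},
    {"delta_pos": [0.005, 0, 0], "dr": [0, 0, 0]}
  ]
}}

```text
time: 27.88
tool_pos: [0.474, -0.0388, 0.0792]
tcp_rot: [-2.357, 2.075, -0.001]
wrist_force: [-0.6, 1.4, 4.8]
width: 0.232
```

{"op": "carry_out", "data": {
  "deltas": [
    {"delta_pos": [0.005, 0, 0], "dr": [0, 0, 0]},
    {"delta_pos": [0.005, 0, 0], "dr": [0, 0, 0]},
    {"delta_pos": [0.005, 0, 0], "dr": [0, 0, 0]},
    {"delta_pos": [0.005, 0, 0], "dr": [0, 0, 0]},
    {"delta_pos": [0.005, 0, 0], "dr": [0, 0, 0]},
    {"delta_pos": [0.005, 0, 0], "dr": [0, 0, 0]},
    {"delta_pos": [0.005, 0, 0], "dr": [0, 0, 0]},
    {"delta_pos": [0.005, 0, 0], "dr": [0, 0, 0]},
    {"delta_pos": [0.005, 0, 0], "dr": [0, 0, 0]},
    {"delta_pos": [0.005, 0, 0], "dr": [0, 0, 0]}
  ]
}}

```text
time: 29.12
tool_pos: [0.4803, -0.0885, 0.0792]
tcp_rot: [-2.357, 2.075, -0.002]
wrist_force: [-0.3, 0.7, 5.1]
width: 0.232
```

{"op": "carry_out", "data": {
  "deltas": [
    {"delta_pos": [0.005, 0, 0], "dr": [0, 0, 0]},
    {"delta_pos": [0.005, 0, 0], "dr": [0, 0, 0]},
    {"delta_pos": [0.005, 0, 0], "dr": [0, 0, 0]},
    {"delta_pos": [0.005, 0, 0], "dr": [0, 0, 0]},
    {"delta_pos": [0.003, 0, 0], "dr": [0, 0, 0]},
    {"delta_pos": [0, 0, 0], "dr": [0, 0, 0]}
  ]
}}

```text
time: 29.88
tool_pos: [0.4833, -0.1117, 0.0792]
tcp_rot: [-2.358, 2.076, -0.003]
wrist_force: [-0.9, -1.5, 5.2]
width: 0.23
```

```bash
python3 - <<'E'
from h import *
p=np.array([.4646,-.2725,.078]);w=p[0]*ex+p[1]*ey;w[2]=p[2]
goal(w)
s=cam("side");crop(s,235,145,110,80,7,"side19.png")
c=cam("top");crop(c,310,125,80,80,7,"top19.png")
E
```

```text
t 29.88 pos [ 0.4833 -0.1117  0.0792] brd [ 0.4653 -0.1721  0.0792] F [-1.06 -1.41  5.19] w 0.23
dr [-0.0015 -0.0009 -0.0001] shift in goal axes [0.1004 0.0007 0.0012]
```

View pics/side19.png

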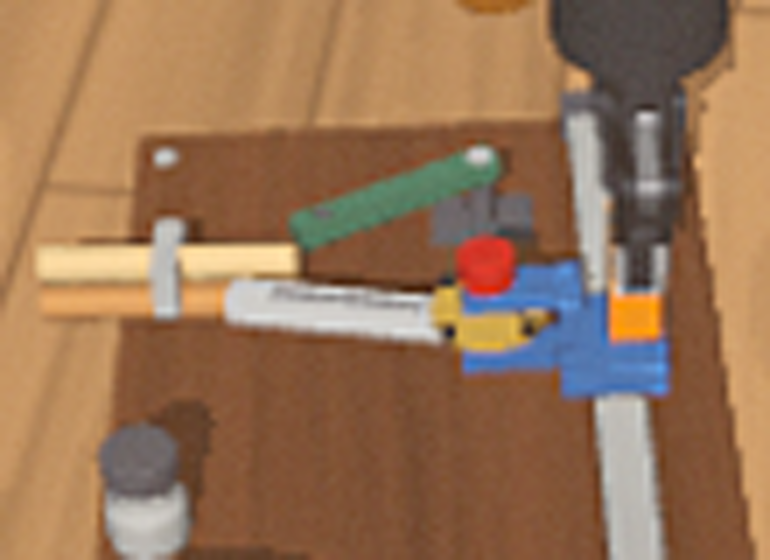

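View pics/top19.png

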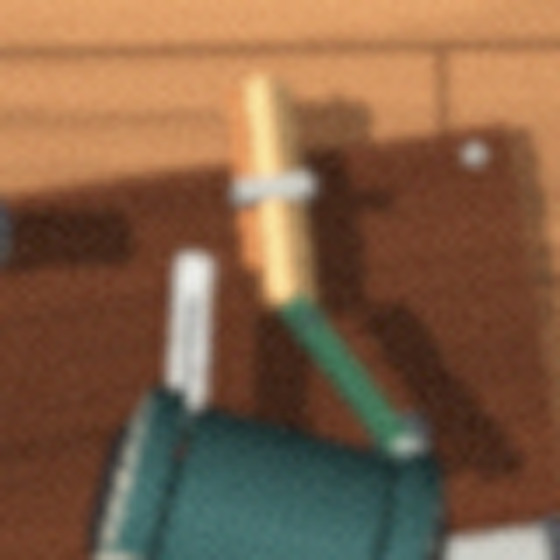

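```bash
python3 - <<'E'
from h import *
c=cam("top");s=cam("side")
T=lambda x,y:(x/7+310-.43,y/7+125-.43)
S=lambda x,y:(x/7+235-.43,y/7+145-.43)
for n,a,b in(("dowel end topline",T(296,300),S(300,250)),("dowel end mid",T(290,300),S(300,262)),("dowel far end light",T(262,78),S(38,255)),("clip top",T(275,187),S(168,230)),
 ("bladetip",T(195,255),S(232,288)),("bladetip far corner",T(212,255),S(235,280)),("stay end",T(300,303),S(295,220))):
    p,e=tri(c,a,s,b);print(n,p.round(4),round(e,4),"board",brd(p).round(4))
print("jar/known check: rafter top .057")
crop(s,235,165,60,40,13,"side20.png")
crop(c,330,130,45,45,13,"top20.png")
E
```

```text
dowel end topline [ 0.6462 -0.1673  0.0393] 0.0038 board [ 0.6198 -0.2479  0.0393]
dowel end mid [ 0.6468 -0.1647  0.0341] 0.0048 board [ 0.6206 -0.2454  0.0341]
dowel far end light [ 0.7671 -0.1523  0.0427] 0.0009 board [ 0.7416 -0.2483  0.0427]
clip top [ 0.7042 -0.156   0.0577] 0.0012 board [ 0.6787 -0.244   0.0577]
bladetip [ 0.6674 -0.1131  0.06  ] 0.0026 board [ 0.6477 -0.1968  0.06  ]
bladetip far corner [ 0.6679 -0.1222  0.0572] 0.0027 board [ 0.647  -0.2059  0.0572]
stay end [ 0.6442 -0.1673  0.057 ] 0.0022 board [ 0.6177 -0.2477  0.057 ]
jar/known check: rafter top .057
```

View pics/side20.png

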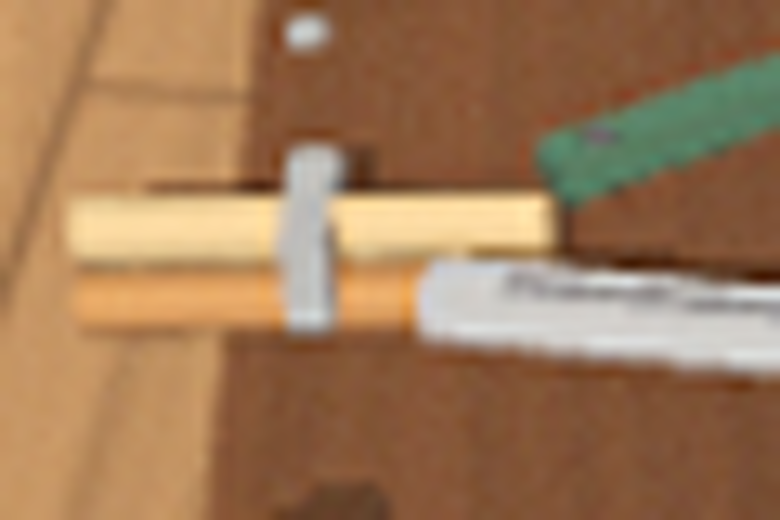

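View pics/top20.png

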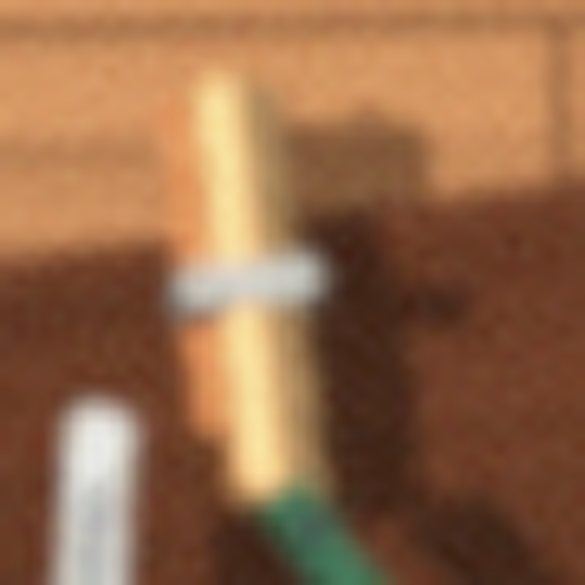

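The dowels' top is at about z = 0.039 m. The blade's top is at 0.057–0.060 m and it is 12 mm high, so it should pass over. The clip at board x = 0.679 is beyond the blade tip at 0.648. I'll go on slowly and check again.

{"op": "carry_out", "data": {
  "deltas": [
    {"delta_pos": [0.003, 0, 0], "dr": [0, 0, 0]},
    {"delta_pos": [0.003, 0, 0], "dr": [0, 0, 0]},
    {"delta_pos": [0.003, 0, 0], "dr": [0, 0, 0]},
    {"delta_pos": [0.003, 0, 0], "dr": [0, 0, 0]},
    {"delta_pos": [0.003, 0, 0], "dr": [0, 0, 0]},
    {"delta_pos": [0.003, 0, 0], "dr": [0, 0, 0]},
    {"delta_pos": [0.003, 0, 0], "dr": [0, 0, 0]},
    {"delta_pos": [0.003, 0, 0], "dr": [0, 0, 0]},
    {"delta_pos": [0.003, 0, 0], "dr": [0, 0, 0]},
    {"delta_pos": [0.003, 0, 0], "dr": [0, 0, 0]}
  ]
}}

```text
time: 31.32
tool_pos: [0.4871, -0.1411, 0.0792]
tcp_rot: [-2.357, 2.075, -0.002]
wrist_force: [-0.9, 1.3, 5.3]
width: 0.229
```

```bash
python3 - <<'E'
from h import *
p=np.array([.4646,-.2725,.078]);w=p[0]*ex+p[1]*ey;w[2]=p[2]
goal(w)
s=cam("side");crop(s,235,145,110,80,7,"side21.png")
c=cam("top");crop(c,310,125,80,80,7,"top21.png")
E
```

```text
t 31.32 pos [ 0.4871 -0.1411  0.0792] brd [ 0.4653 -0.2017  0.0792] F [-0.75  1.43  5.3 ] w 0.229
dr [-0.0014 -0.0003 -0.    ] shift in goal axes [0.0708 0.0007 0.0012]
```

View pics/side21.png

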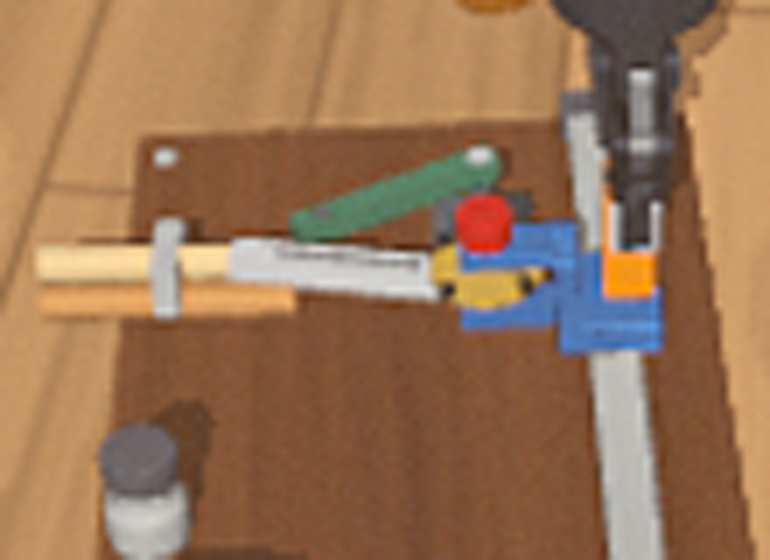

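View pics/top21.png

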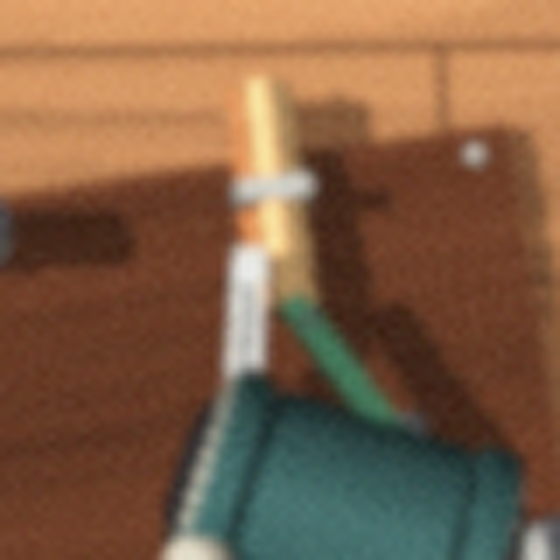

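The blade passes above the dowels and they have not moved. Contact with the stay is about 10 mm ahead.

{"op": "carry_out", "data": {
  "deltas": [
    {"delta_pos": [0.003, 0, 0], "dr": [0, 0, 0]},
    {"delta_pos": [0.003, 0, 0], "dr": [0, 0, 0]},
    {"delta_pos": [0.003, 0, 0], "dr": [0, 0, 0]},
    {"delta_pos": [0.003, 0, 0], "dr": [0, 0, 0]},
    {"delta_pos": [0.003, 0, 0], "dr": [0, 0, 0]},
    {"delta_pos": [0.003, 0, 0], "dr": [0, 0, 0]},
    {"delta_pos": [0.003, 0, 0], "dr": [0, 0, 0]},
    {"delta_pos": [0.003, 0, 0], "dr": [0, 0, 0]},
    {"delta_pos": [0.003, 0, 0], "dr": [0, 0, 0]},
    {"delta_pos": [0.003, 0, 0], "dr": [0, 0, 0]}
  ]
}}

```text
time: 32.67
tool_pos: [0.4909, -0.1707, 0.0792]
tcp_rot: [-2.357, 2.075, -0.002]
wrist_force: [0.7, 1.4, 5.9]
width: 0.23
```

{"op": "carry_out", "data": {
  "deltas": [
    {"delta_pos": [0.003, 0, 0], "dr": [0, 0, 0]},
    {"delta_pos": [0.003, 0, 0], "dr": [0, 0, 0]},
    {"delta_pos": [0.003, 0, 0], "dr": [0, 0, 0]},
    {"delta_pos": [0.003, 0, 0], "dr": [0, 0, 0]},
    {"delta_pos": [0.003, 0, 0], "dr": [0, 0, 0]},
    {"delta_pos": [0.003, 0, 0], "dr": [0, 0, 0]},
    {"delta_pos": [0.002, 0, 0], "dr": [0, 0, 0]},
    {"delta_pos": [0, 0, 0], "dr": [0, 0, 0]}
  ]
}}

```text
time: 33.67
tool_pos: [0.4935, -0.1908, 0.0792]
tcp_rot: [-2.357, 2.075, -0.002]
wrist_force: [0.7, 0.3, 4.5]
width: 0.227
```

```bash
python3 - <<'E'
from h import *
p=np.array([.4646,-.2725,.078]);w=p[0]*ex+p[1]*ey;w[2]=p[2]
goal(w)
s=cam("side");crop(s,235,145,110,80,7,"side22.png")
c=cam("top");crop(c,310,125,80,80,7,"top22.png")
goal(w)
E
```

```text
t 33.67 pos [ 0.4935 -0.1908  0.0792] brd [ 0.4653 -0.2518  0.0792] F [0.78 0.24 4.55] w 0.227
dr [-0.0015 -0.0006 -0.0001] shift in goal axes [0.0206 0.0007 0.0012]
t 33.77 pos [ 0.4935 -0.1908  0.0792] brd [ 0.4653 -0.2519  0.0792] F [0.46 0.05 6.14] w 0.229
dr [-0.0015 -0.0007  0.    ] shift in goal axes [0.0206 0.0007 0.0012]
```

View pics/side22.png

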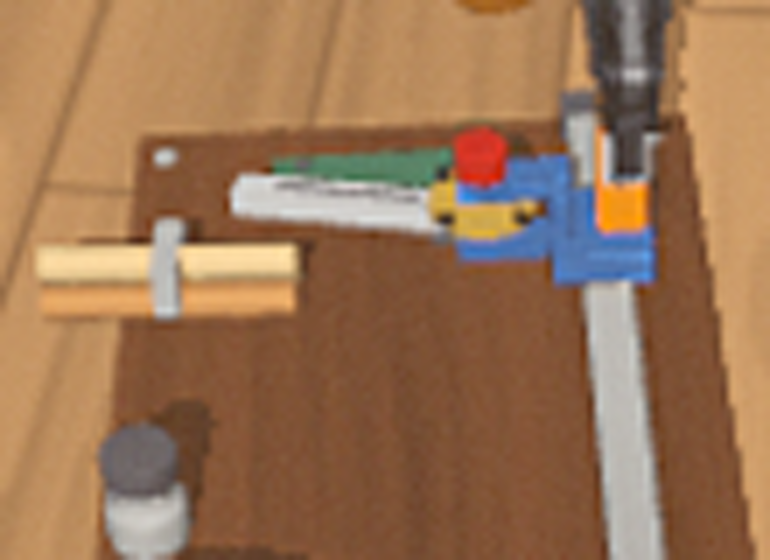

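View pics/top22.png

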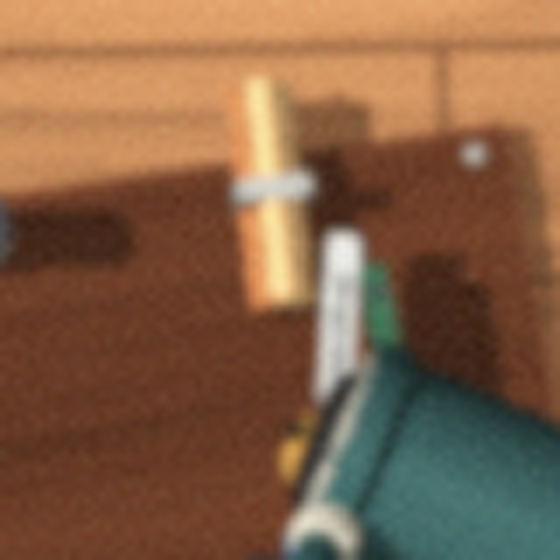

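{"op": "carry_out", "data": {
  "deltas": [
    {"delta_pos": [0.002, 0, 0], "dr": [0, 0, 0]},
    {"delta_pos": [0.002, 0, 0], "dr": [0, 0, 0]},
    {"delta_pos": [0.002, 0, 0], "dr": [0, 0, 0]},
    {"delta_pos": [0.002, 0, 0], "dr": [0, 0, 0]},
    {"delta_pos": [0.002, 0, 0], "dr": [0, 0, 0]},
    {"delta_pos": [0.001, 0, 0], "dr": [0, 0, 0]},
    {"delta_pos": [0.001, 0, 0], "dr": [0, 0, 0]},
    {"delta_pos": [0.001, 0, 0], "dr": [0, 0, 0]},
    {"delta_pos": [0, 0, 0], "dr": [0, 0, 0]}
  ]
}}

```text
time: 34.9
tool_pos: [0.4951, -0.2036, 0.0792]
tcp_rot: [-2.357, 2.075, -0.002]
wrist_force: [-0.3, 1.4, 4.8]
width: 0.229
```

{"op": "carry_out", "data": {
  "deltas": [
    {"delta_pos": [0.0005, 0, 0], "dr": [0, 0, 0]},
    {"delta_pos": [0.0005, 0, 0], "dr": [0, 0, 0]},
    {"delta_pos": [0.0005, 0, 0], "dr": [0, 0, 0]},
    {"delta_pos": [0.0005, 0, 0], "dr": [0, 0, 0]}
  ]
}}

```text
time: 35.4
tool_pos: [0.4954, -0.2054, 0.0792]
tcp_rot: [-2.357, 2.075, -0.002]
wrist_force: [-0.4, 1.3, 5.1]
width: 0.231
```

```bash
python3 - <<'E'
from h import *
p=np.array([.4646,-.2725,.078]);w=p[0]*ex+p[1]*ey;w[2]=p[2]
goal(w)
s=cam("side");crop(s,260,155,60,35,13,"side23.png")
c=cam("top");crop(c,340,145,50,50,10,"top23.png")
goal(w)
E
```

```text
t 35.4 pos [ 0.4954 -0.2054  0.0792] brd [ 0.4653 -0.2665  0.0792] F [-0.23  1.38  5.12] w 0.231
dr [-0.0015 -0.0002 -0.0001] shift in goal axes [0.0059 0.0007 0.0012]
t 35.5 pos [ 0.4953 -0.2055  0.0792] brd [ 0.4653 -0.2666  0.0792] F [0.24 1.81 5.52] w 0.231
dr [-0.0014 -0.0003 -0.0001] shift in goal axes [0.0059 0.0007 0.0012]
```

View pics/side23.png

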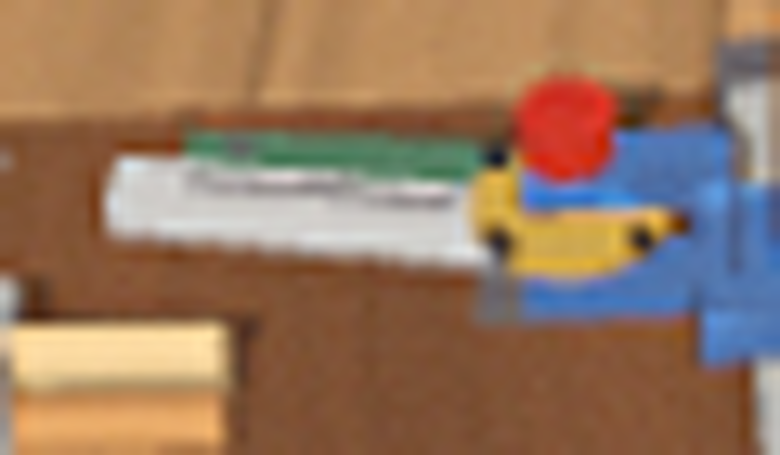

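View pics/top23.png

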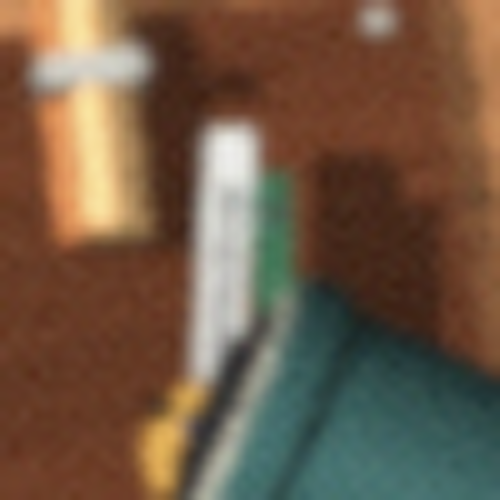

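{"op": "carry_out", "data": {
  "deltas": [
    {"delta_pos": [0.0005, 0, 0], "dr": [0, 0, 0]},
    {"delta_pos": [0.0005, 0, 0], "dr": [0, 0, 0]},
    {"delta_pos": [0.0005, 0, 0], "dr": [0, 0, 0]},
    {"delta_pos": [0, 0, 0], "dr": [0, 0, 0]}
  ]
}}

```text
time: 36.0
tool_pos: [0.4955, -0.207, 0.0792]
tcp_rot: [-2.357, 2.075, -0.002]
wrist_force: [-0.3, 0.9, 4.3]
width: 0.23
```

{"op": "carry_out", "data": {
  "deltas": [
    {"delta_pos": [0.0005, 0, 0], "dr": [0, 0, 0]},
    {"delta_pos": [0.0005, 0, 0], "dr": [0, 0, 0]},
    {"delta_pos": [0, 0, 0], "dr": [0, 0, 0]}
  ]
}}

```text
time: 36.38
tool_pos: [0.4957, -0.2079, 0.0792]
tcp_rot: [-2.357, 2.075, -0.002]
wrist_force: [0.4, 2.5, 5.3]
width: 0.229
```

{"op": "carry_out", "data": {
  "deltas": [
    {"delta_pos": [0.0005, 0, 0], "dr": [0, 0, 0]},
    {"delta_pos": [0, 0, 0], "dr": [0, 0, 0]}
  ]
}}

```text
time: 36.62
tool_pos: [0.4957, -0.2084, 0.0792]
tcp_rot: [-2.357, 2.075, -0.002]
wrist_force: [0.5, 1.0, 5.2]
width: 0.233
```

```bash
python3 - <<'E'
from h import *
p=np.array([.4646,-.2725,.078]);w=p[0]*ex+p[1]*ey;w[2]=p[2]
goal(w)
s=cam("side");crop(s,260,155,60,35,13,"side24.png")
c=cam("top");crop(c,340,145,50,50,10,"top24.png")
goal(w)
E
```

```text
t 36.62 pos [ 0.4957 -0.2084  0.0792] brd [ 0.4653 -0.2696  0.0792] F [0.64 0.91 5.25] w 0.233
dr [-0.0015 -0.0003 -0.0001] shift in goal axes [0.0029 0.0007 0.0012]
t 36.73 pos [ 0.4957 -0.2084  0.0792] brd [ 0.4653 -0.2696  0.0792] F [0.11 1.05 6.35] w 0.234
dr [-0.0014 -0.0004 -0.    ] shift in goal axes [0.0029 0.0007 0.0012]
```

View pics/side24.png

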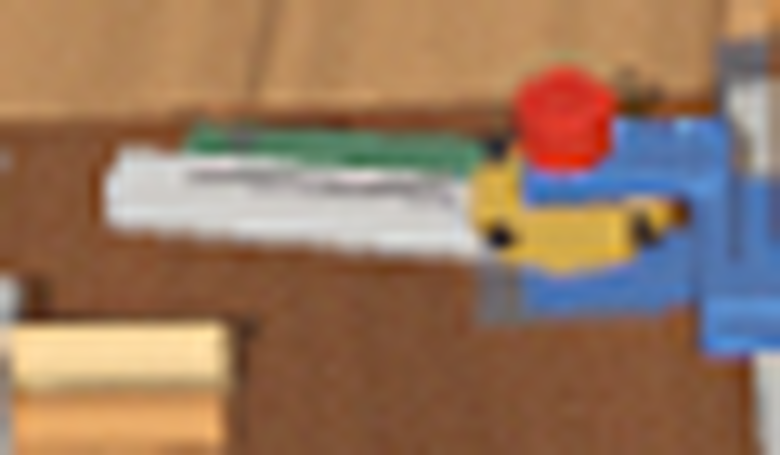

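{"op": "carry_out", "data": {
  "deltas": [
    {"delta_pos": [0.0005, 0, 0], "dr": [0, 0, 0]},
    {"delta_pos": [0.0005, 0, 0], "dr": [0, 0, 0]},
    {"delta_pos": [0, 0, 0], "dr": [0, 0, 0]}
  ]
}}

```text
time: 37.1
tool_pos: [0.4959, -0.2094, 0.0792]
tcp_rot: [-2.357, 2.075, -0.002]
wrist_force: [-0.4, 1.4, 6.2]
width: 0.234
```

{"op": "carry_out", "data": {
  "deltas": [
    {"delta_pos": [0.0005, 0, 0], "dr": [0, 0, 0]},
    {"delta_pos": [0, 0, 0], "dr": [0, 0, 0]}
  ]
}}

```text
time: 37.35
tool_pos: [0.4959, -0.2099, 0.0792]
tcp_rot: [-2.357, 2.075, -0.002]
wrist_force: [0.9, 1.0, 4.6]
width: 0.235
```

{"op": "carry_out", "data": {
  "deltas": [
    {"delta_pos": [0.0005, 0, 0], "dr": [0, 0, 0]},
    {"delta_pos": [0, 0, 0], "dr": [0, 0, 0]}
  ]
}}

```text
time: 37.6
tool_pos: [0.496, -0.2104, 0.0793]
tcp_rot: [-2.357, 2.075, -0.002]
wrist_force: [-1.0, 1.5, 5.7]
width: 0.238
```

{"op": "carry_out", "data": {
  "deltas": [
    {"delta_pos": [0.0005, 0, 0], "dr": [0, 0, 0]},
    {"delta_pos": [0, 0, 0], "dr": [0, 0, 0]}
  ]
}}

```text
time: 37.85
tool_pos: [0.4961, -0.2109, 0.0793]
tcp_rot: [-2.357, 2.075, -0.002]
wrist_force: [0.0, 1.7, 5.6]
width: 0.229
```

{"op": "carry_out", "data": {
  "deltas": [
    {"delta_pos": [0.0005, 0, 0], "dr": [0, 0, 0]},
    {"delta_pos": [0, 0, 0], "dr": [0, 0, 0]}
  ]
}}

```text
time: 38.1
tool_pos: [0.4961, -0.2114, 0.0792]
tcp_rot: [-2.357, 2.075, -0.002]
wrist_force: [1.4, 0.7, 5.6]
width: 0.23
```

```bash
python3 - <<'E'
from h import *
p=np.array([.4646,-.2725,.078]);w=p[0]*ex+p[1]*ey;w[2]=p[2]
goal(w)
s=cam("side");crop(s,260,155,60,35,13,"side25.png")
c=cam("top");crop(c,340,145,50,50,10,"top25.png")
goal(w)
E
```

```text
t 38.1 pos [ 0.4961 -0.2114  0.0792] brd [ 0.4653 -0.2726  0.0792] F [1.47 0.55 5.62] w 0.23
dr [-0.0014 -0.0003 -0.0001] shift in goal axes [-0.0001  0.0007  0.0012]
t 38.2 pos [ 0.4961 -0.2114  0.0792] brd [ 0.4653 -0.2726  0.0792] F [0.05 0.46 4.84] w 0.233
dr [-0.0014 -0.0004 -0.0001] shift in goal axes [-0.0001  0.0007  0.0012]
```

View pics/side25.png

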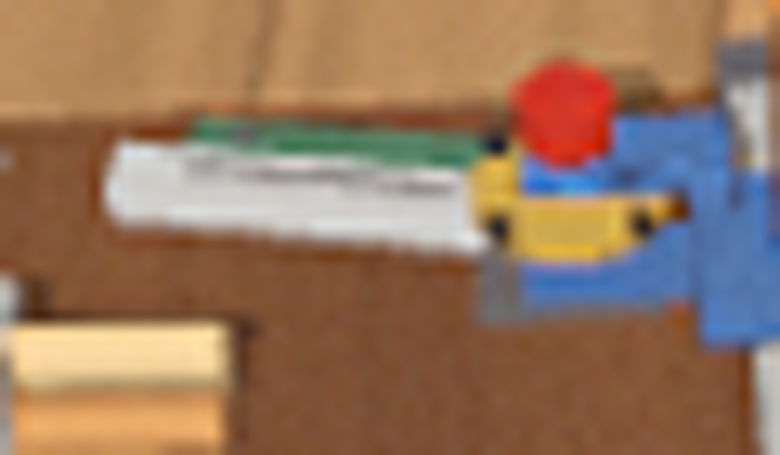

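View pics/top25.png

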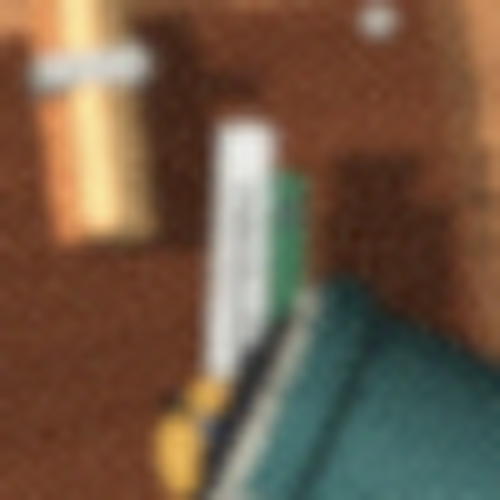

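{"op": "carry_out", "data": {
  "deltas": [
    {"delta_pos": [0.0005, 0, 0], "dr": [0, 0, 0]},
    {"delta_pos": [0, 0, 0], "dr": [0, 0, 0]}
  ]
}}

```text
time: 38.45
tool_pos: [0.4962, -0.2119, 0.0792]
tcp_rot: [-2.357, 2.075, -0.002]
wrist_force: [0.4, 1.4, 5.7]
width: 0.233
```

{"op": "carry_out", "data": {
  "deltas": [
    {"delta_pos": [0.0005, 0, 0], "dr": [0, 0, 0]},
    {"delta_pos": [0, 0, 0], "dr": [0, 0, 0]}
  ]
}}

```text
time: 38.7
tool_pos: [0.4962, -0.2124, 0.0792]
tcp_rot: [-2.357, 2.075, -0.002]
wrist_force: [-0.4, 1.1, 4.6]
width: 0.231
```

{"op": "carry_out", "data": {
  "deltas": [
    {"delta_pos": [0.0005, 0, 0], "dr": [0, 0, 0]},
    {"delta_pos": [0, 0, 0], "dr": [0, 0, 0]}
  ]
}}

```text
time: 38.95
tool_pos: [0.4963, -0.2129, 0.0792]
tcp_rot: [-2.357, 2.075, -0.002]
wrist_force: [0.2, 1.5, 5.0]
width: 0.233
```

{"op": "carry_out", "data": {
  "deltas": [
    {"delta_pos": [0.0005, 0, 0], "dr": [0, 0, 0]},
    {"delta_pos": [0, 0, 0], "dr": [0, 0, 0]}
  ]
}}

```text
time: 39.2
tool_pos: [0.4964, -0.2134, 0.0792]
tcp_rot: [-2.357, 2.075, -0.002]
wrist_force: [-0.1, 0.4, 6.3]
width: 0.232
```

{"op": "carry_out", "data": {
  "deltas": [
    {"delta_pos": [0.0005, 0, 0], "dr": [0, 0, 0]},
    {"delta_pos": [0, 0, 0], "dr": [0, 0, 0]}
  ]
}}

```text
time: 39.45
tool_pos: [0.4964, -0.2137, 0.0792]
tcp_rot: [-2.357, 2.075, -0.002]
wrist_force: [0.3, 2.4, 5.4]
width: 0.231
```

{"op": "carry_out", "data": {
  "deltas": [
    {"delta_pos": [0.0005, 0, 0], "dr": [0, 0, 0]},
    {"delta_pos": [0, 0, 0], "dr": [0, 0, 0]}
  ]
}}

```text
time: 39.7
tool_pos: [0.4964, -0.2138, 0.0792]
tcp_rot: [-2.357, 2.075, -0.0]
wrist_force: [-0.9, 3.8, 6.5]
width: 0.23
```

```bash
python3 - <<'E'
from h import *
p=np.array([.4646,-.2725,.078]);w=p[0]*ex+p[1]*ey;w[2]=p[2]
goal(w)
s=cam("side");crop(s,260,155,60,35,13,"side26.png")
goal(w)
E
```

```text
t 39.7 pos [ 0.4964 -0.2138  0.0792] brd [ 0.4653 -0.275   0.0792] F [-0.45  3.9   6.46] w 0.23
dr [-0.0013  0.0007 -0.0001] shift in goal axes [-0.0025  0.0007  0.0012]
t 39.75 pos [ 0.4964 -0.2137  0.0792] brd [ 0.4653 -0.275   0.0792] F [0.07 3.2  6.18] w 0.231
dr [-0.0013  0.0007 -0.0001] shift in goal axes [-0.0025  0.0007  0.0012]
```

View pics/side26.png

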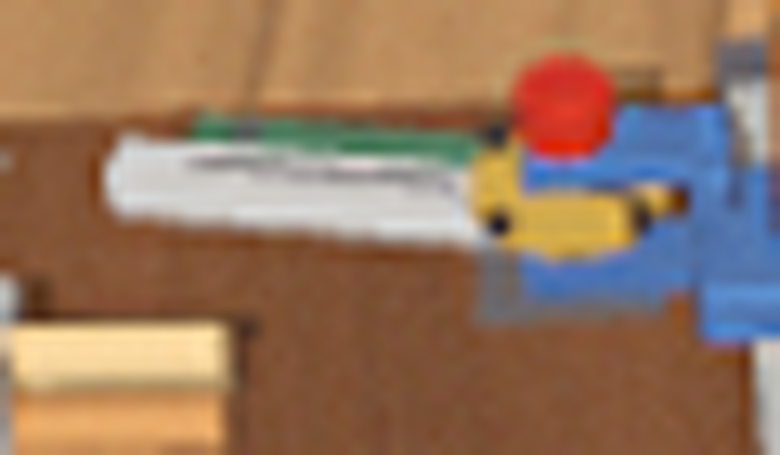

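{"op": "carry_out", "data": {
  "deltas": [
    {"delta_pos": [0.0004, 0, 0], "dr": [0, 0, 0]},
    {"delta_pos": [0, 0, 0], "dr": [0, 0, 0]},
    {"delta_pos": [0, 0, 0], "dr": [0, 0, 0]}
  ]
}}

```text
time: 40.12
tool_pos: [0.4964, -0.2138, 0.0792]
tcp_rot: [-2.357, 2.075, 0.0]
wrist_force: [0.1, 4.8, 6.9]
width: 0.231
```

```bash
python3 - <<'E'
from h import *
p=np.array([.4646,-.275,.078]);w=p[0]*ex+p[1]*ey;w[2]=p[2]
goal(w)
s=cam("side");crop(s,260,155,60,35,13,"side27.png")
goal(w)
c=cam("top");crop(c,340,145,50,50,12,"top27.png")
goal(w)
E
```

```text
t 40.12 pos [ 0.4964 -0.2138  0.0792] brd [ 0.4653 -0.275   0.0792] F [0.68 4.73 6.88] w 0.231
dr [-0.0012  0.0012 -0.0001] shift in goal axes [-0.      0.0007  0.0012]
t 40.17 pos [ 0.4964 -0.2138  0.0792] brd [ 0.4653 -0.275   0.0792] F [0.25 5.21 6.53] w 0.23
dr [-0.0012  0.0012 -0.0001] shift in goal axes [-0.      0.0007  0.0012]
t 40.23 pos [ 0.4964 -0.2138  0.0792] brd [ 0.4653 -0.275   0.0792] F [-0.18  5.67  6.38] w 0.234
dr [-0.0012  0.0012 -0.0001] shift in goal axes [-0.      0.0007  0.0012]
```

View pics/top27.png

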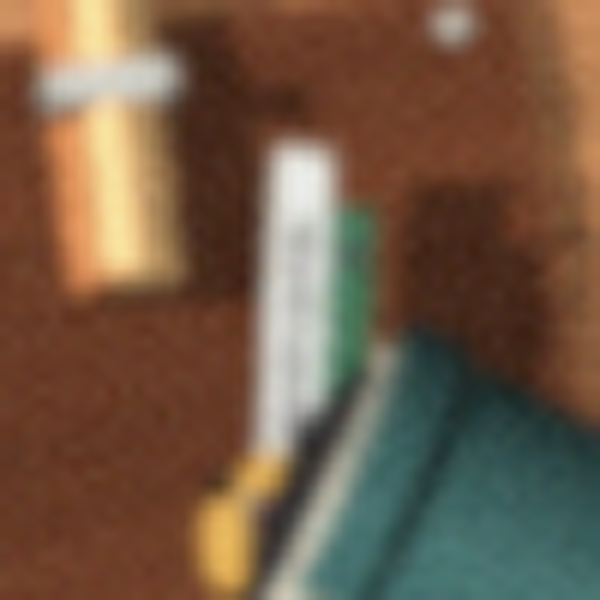

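The carriage stops firmly at board y = -0.275 with about 5 N, and the stay lies along the blade. I'll let go and retreat upwards, then clear of the top view.

{"op": "carry_out", "data": {
  "deltas": [
    {"delta_pos": [0, 0, 0], "dr": [0, 0, 0]},
    {"delta_pos": [0, 0, 0], "dr": [0, 0, 0]},
    {"delta_pos": [0, 0, 0], "dr": [0, 0, 0]},
    {"delta_pos": [0, 0, 0], "dr": [0, 0, 0]}
  ],
  "grip": 0.6
}}

```text
time: 40.72
tool_pos: [0.4956, -0.2148, 0.0781]
tcp_rot: [2.358, -2.076, -0.001]
wrist_force: [0.7, 1.0, -0.1]
width: 0.595
```

{"op": "carry_out", "data": {
  "deltas": [
    {"delta_pos": [0, 0, -0.02], "dr": [0, 0, 0]},
    {"delta_pos": [0, 0, -0.03], "dr": [0, 0, 0]},
    {"delta_pos": [0, 0, -0.04], "dr": [0, 0, 0]},
    {"delta_pos": [0, 0, -0.04], "dr": [0, 0, 0]},
    {"delta_pos": [0.05, 0.01, 0], "dr": [0, 0, 0]},
    {"delta_pos": [0.05, 0.02, 0], "dr": [0, 0, 0]},
    {"delta_pos": [0.05, 0.02, 0], "dr": [0, 0, 0]},
    {"delta_pos": [0.05, 0.02, 0], "dr": [0, 0, 0]},
    {"delta_pos": [0.02, 0.01, 0], "dr": [0, 0, 0]},
    {"delta_pos": [0, 0, 0], "dr": [0, 0, 0]}
  ]
}}

```text
time: 41.98
tool_pos: [0.4437, -0.444, 0.2079]
tcp_rot: [-2.355, 2.078, 0.001]
wrist_force: [0.9, 1.2, -0.0]
width: 0.603
```

```bash
python3 - <<'E'
from h import *
p=np.array([.4646,-.275,.078]);w=p[0]*ex+p[1]*ey;w[2]=p[2]
goal(w)
s=cam("side");crop(s,235,145,130,100,6,"side28.png")
c=cam("top");crop(c,240,125,160,120,5,"top28.png");crop(c,340,145,50,50,12,"top29.png")
E
```

```text
t 41.98 pos [ 0.4437 -0.444   0.2079] brd [ 0.3838 -0.4967  0.2079] F [ 1.    1.06 -0.01] w 0.603
dr [ 0.0002  0.0009 -0.0024] shift in goal axes [-0.2217 -0.0808  0.1299]
```

View pics/top28.png

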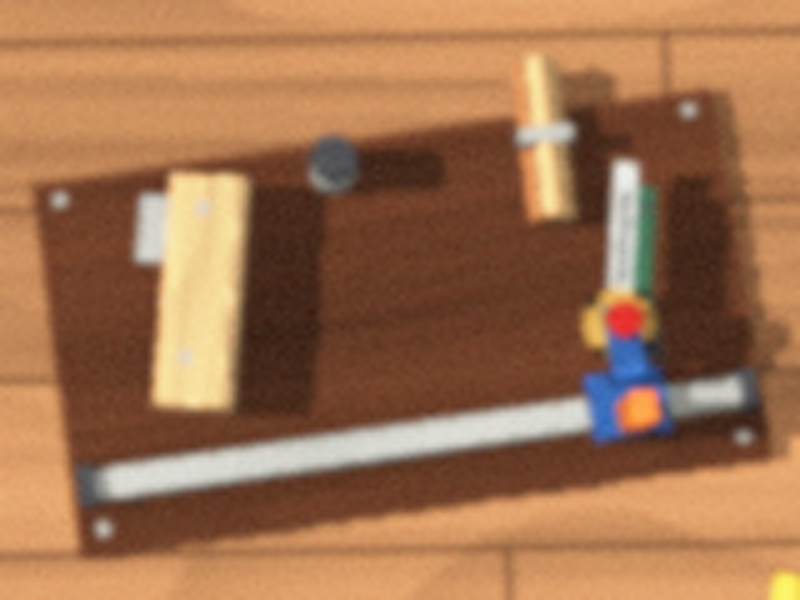

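View pics/side28.png

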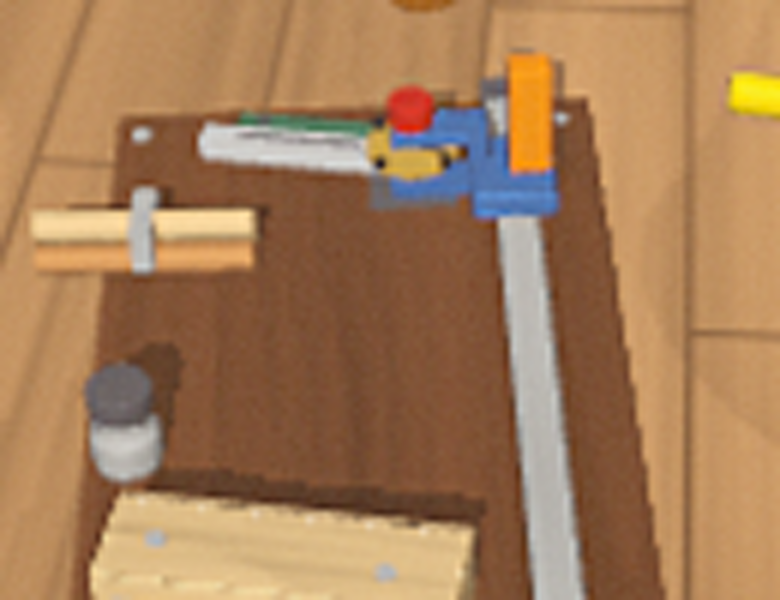

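View pics/top29.png

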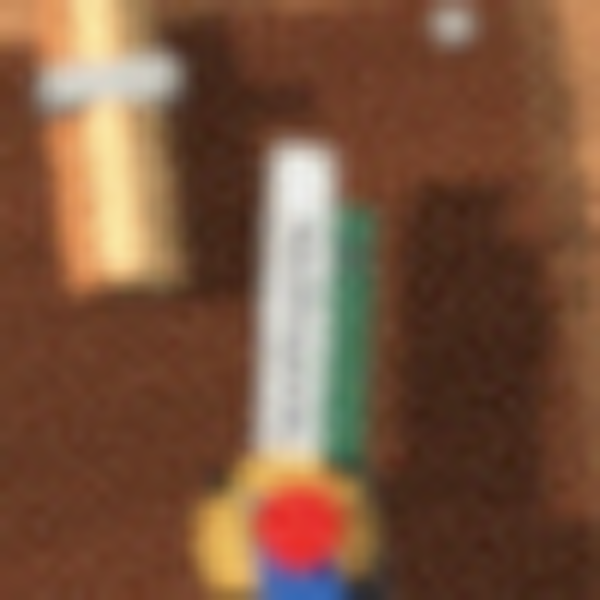

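The top view shows the green stay with an even width right along the blade, and the dowels and jar are where they were. I'll do one angle check from edge fits before handing in.

```bash
python3 - <<'E'
from h import *
c=cam("top")
h=cv2.cvtColor(c["frame"],cv2.COLOR_RGB2HSV)
def ang(m,roi,z,n):
    x0,y0,x1,y1=roi;z_=np.zeros_like(m);z_[y0:y1,x0:x1]=m[y0:y1,x0:x1]
    ys,xs=np.nonzero(z_)
    P=np.array([brd(onz(c,(x,y),z))[:2] for x,y in zip(xs,ys)])
    d=P-P.mean(0);v=np.linalg.svd(d,full_matrices=False)[2][0];v*=np.sign(v[0])
    print(n,len(xs),"angle deg",round(np.degrees(np.arctan2(v[1],v[0])),2),"centre",P.mean(0).round(4))
green=cv2.inRange(h,(60,60,30),(95,255,255));ang(green,(350,150,385,190),.058,"stay")
white=cv2.inRange(h,(0,0,140),(180,70,255));ang(white,(355,153,372,185),.058,"blade")
# rafter face: right edge, subpixel per row
g=c["frame"].astype(float).sum(2);E=[]
for y in range(166,202):
    r=g[y,280:300];k=np.argmin(np.diff(r));w=-np.diff(r)[max(k-2,0):k+3];E.append((280+.5+max(k-2,0)+(w*np.arange(len(w))).sum()/w.sum(),y))
P=np.array([brd(onz(c,e,.057))[:2] for e in E]);a=np.polyfit(P[:,0],P[:,1],1);print("rafter edge",np.degrees(np.arctan(a[0])).round(2),"rms",np.std(P[:,1]-np.polyval(a,P[:,0])).round(4))
E
```

```text
stay 41 angle deg -11.59 centre [ 0.5878 -0.3021]
blade 164 angle deg -10.93 centre [ 0.6024 -0.2889]
rafter edge -12.4 rms 0.0008
```

```bash
python3 - <<'E'
from h import *
print(bot.finish_job(), bot.read_state()["time"])
E
```

```text
the job is handed in; nothing more can be done
the job is handed in; nothing more can be done
```

The job is done and handed in at about 42 s of the 64 s allowed.

**What I did:**
1. I gripped the orange handle and slid the carriage slowly until the blade lay flat on the rafter's strip. The wrist force there was about 5.5 N, of which roughly 4 N was pressing.
2. I let go and pushed the red button down until it stopped moving. It travelled about 6 mm and took 23 N at the stop. The blade was still flat on the strip afterwards.
3. I gripped the handle again and slid back until the locked blade had swung the stay flat and the carriage stopped firmly, with about 5 N on the wrist. Then I let go and moved clear.

**Last checks:**
- **Stay and blade:** the pictures show the stay along the blade with no visible gap, and the button is still down.
- **Bystanders:** the dowels and the jar look unmoved. The blade passed over the dowel ends without touching them. I did not check the bottle, tub, tile and driver closely, but the arm never went near them.
- **Angles:** in the top view the rafter edge came out at -12.4°, the stay at -11.6° and the blade at -10.9°. They differ by about 1.5°, and an earlier corner measurement of the rafter gave -10.6°. I take the spread as coarse-pixel error, so the camera does not confirm the angle more closely than that; the firm stops on rafter and stay are the better evidence.

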